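Chuck key out, drill locked on

ROBOT

A 6-joint arm with a two-finger parallel gripper is mounted at the origin on the work surface. World frame = base frame: x ahead of the robot, y to its left, z up, the work surface at z = 0. Lengths are in mm, angles in rad, forces in N, time in s.
With the tool pointing down it reaches from about 300 to 750 mm from the base axis. Payload 8.5 kg.
Tool frame: the origin (TCP) lies midway between the tips of the shut fingers; the grasp point (between the pads) lies robot.grasp_offset behind it (robot.grasp_offset is the distance from the TCP to the grasp point, in mm); y points along the fingers, x is the direction in which the jaws open and shut, and the axes are right-handed (so a half turn about y gives the same grasp; the last joint's range is limited). The gripper opens to 85 mm and grips with 20 to 120 N. Pads are 22 mm wide; open, the fingers measure 114 mm over their backs; the gripper's body (76 mm by 85 mm) begins 54 mm behind the grasp point. The pads swing forward as they close: fully open they stand 13 mm farther back than shut.
Start: joints at [-1.515, 0.381, 1.297, -0, 1.464, -0.215], TCP at [147.121, -529.939, 231.322] pointing down, gripper open.
Joint ranges: [-3.11, 3.11], [-0.89, 2.33], [0.22, 2.48], [-1.42, 4.56], [0.17, 2.85], [-2.88, 2.88]. Speed limits (rad/s): [2.39, 2.39, 3.14, 3.14, 3.14, 3.14].

INTERFACE

Orientations are given as a rotation vector (axis times angle).
In Python, from station import robot gives the robot as it stands.
- The arm moves only by the shell command python3 -m crank 'ROWS' [FORCE]. ROWS is JSON, a list of rows, each a list of 7 numbers: the turn, a rotation vector about the tool's x, y, z in rad, then the shift along the tool's x, y, z in mm, then the closure, from 0 (fully open) to 1 (shut). In form: [[wx, wy, wz, tx, ty, tz, fingers], ...]. A call has 1 to 20 rows; each row shifts and turns the commanded pose from where the row before left it, along the tool's axes as they then stand; what a row does not reach is not made up. A row lasts 1/10 s, in which the tool goes at most 50 mm and 8.59 degrees, less where a joint would pass 70% of its speed; a pose out of reach is approached as far as the arm can. A call with a gripper value outside its range is refused whole. The fingers move at their own pace and stop on an object; FORCE is the grip in N (left out, the last holds). Time passes only in rows, so rows that do not move let the fingers close. It gives the time, the measured TCP pose, the force and the opening at its end, in the units of the state.
- robot.state(): the state, without advancing time (a new reading comes with each control period).
- robot.snapshot(name): name is "scene" or "top" or "wrist"; returns the picture (384x512x3 uint8, red, green, blue); there is no depth.
- robot.camera_params(name): a dict with "fx", "fy", "cx", "cy" (pixels), "distortion" ([k1, k2, p1, p2, k3] as OpenCV has them; the pictures are not rectified), "extrinsics" (4x4, takes a point from world to camera coordinates); the wrist camera has in their place "hand_eye" (4x4, takes a point from camera to tool coordinates, whose origin is the TCP and whose axes are the tool frame's). Camera axes: x right, y down, z forward; pixel columns grow to the right and rows downward; lengths in mm; the calibration is good to about 2 mm. A picture is of the moment at which its call begins: read the wrist's pose just before it. camera_params takes no time and is no camera call.
- robot.sign_off(): hands the job in, once; it reports no verdict.
The state is a dict: "time_s": time; "joints": joint angles; "qvel": joint speeds; "tau": joint torques, N m; "eef_pos": TCP position; "ee_rot": TCP orientation; "wrist_force": force on the tool from outside, world axes, zero at the start; "moment": the same for the moment, N m; "grip_width": finger opening in mm.
Only numpy, scipy, OpenCV 4.12 (cv2) and the standard library are available. Lean on these libraries where they do the work, as an engineer would, in place of code of your own. Each camera call takes 0.05 s, during which the arm holds its last target.

TASK

The chuck key has been left in the chuck of the bench-clamped drill: pull it out and lay it (do not drop it) in the blue tool tray, and do not squeeze the trigger while the key is still in the chuck. Then set the drill running hands-free: squeeze the trigger right home, push the ivory lock-on button fully in, and ease the trigger back until it holds on the lock, so that both stay in when you let go. Leave the loose coupling on the bench, the spray can and the manifold block where they are.

Things in the scene. Friction and masses are not known exactly. Their poses are not given: they have to be found in the camera images.
- drill: pistol-grip drill lying on its side, fixed in a bench clamp. Origin: under the centre of its base plate (110 x 220 x 12 mm), on the table. y = along the drill, chuck at +y; x = away from the grip; z up. Axis level, 105 mm up, over x = 0: motor 68 mm in diameter, y = -128 to -4; gear case; clamp collar 61 mm, y = 59 to 83, its screw up to 34 mm above the axis
- grip_mid (a point): centre of the grip beside the trigger, axes as the drill's; x = -68, y = -95, 105 mm up in the drill's frame. The grip points to -x, from x = -25 to -160 (drill frame); here it is 46 mm along y (front face, with the trigger, at y = -72) and 30 mm thick (90 to 120 mm up). Under the grip and in front of the trigger (+y) is free space; the motor is 18 mm from the trigger's near end
- trigger (a joint): red trigger, slides straight into the grip's front along the drill's -y; m, 0 = out, 0.012 = squeezed home on its stop. Spring: 4 N to start, 10 N at home. Let go without the lock-on button caught, it comes out to 0; eased off with the button fully in, it stops and holds at about 0.0075. Squeezed home again it sets the button free
- trigger_face (a point): centre of the trigger's front face, moving with it; axes as the drill's. The face is 32 mm along x and 24 mm high, facing +y. At rest at x = -68, y = -55, 105 mm up in the drill's frame
- lock_button (a joint): ivory lock-on button on the upper side of the grip, pressed straight down; m, 0 = out, 0.0065 = fully in. Spring: 2 N to start, 4 N fully in. Blocked after 0.5 mm unless the trigger is squeezed past 0.0105. Fully in with the trigger home, and held in while the trigger is eased, it is caught and stays at about 0.0055
- lock_top (a point): centre of the button's top face (16 mm in diameter, facing up), moving with it; at rest 8.5 mm proud of the grip, 128.5 mm above the table, at x = -68, y = -100 in the drill's frame: 45 mm behind the face of the free trigger, 33 mm behind that of the squeezed one
- key: loose steel T-handled chuck key, 90 mm long, about 140 g, standing upright in the chuck; origin at the end of its pilot pin (7 mm in diameter, 12 mm long), z along the shank to the cross bar, x along the bar. Above the pilot a bevel gear 20 mm in diameter, then a 12 mm shank. Lifts straight up 12 mm out of its 8 mm hole without force
- key_bar (a point): middle of the key's cross bar, 83 mm from the pilot's end; the bar is 10 mm thick and 76 mm long, along the key's x, with an 18 mm hub round its middle.
- key_mid (a point): middle of the key's shank, 48 mm from the pilot's end.
- chuck_hole (a point): mouth of the key hole on top of the chuck's nose, at x = 0, y = 141, 123 mm up in the drill's frame; the key's pilot end is 12 mm below it at the start. Chuck sleeve 46 mm in diameter, y = 94 to 130; nose 36 mm, y = 130 to 152; wire wheel 75 mm, y = 172 to 188
- tray: blue steel tool tray with a black mat, 150 (x) x 220 (y) x 26 mm, walls 4 mm, fixed to the table on the left or on the right (a grey parts bin, 45 mm high, stands in the other place). Origin: centre of its underside.
- tray_in (a point): centre of the tray's inner floor, 4 mm above the table.
- coupling: loose steel hydraulic coupling lying on the table, 75 mm long, 34 mm in diameter; bystander. Origin under its middle.
- spray_can: spray can, white with a green band and a red cap, 58 mm in diameter, 170 mm high; bystander. Origin under its middle.
- manifold: aluminium manifold block, 90 x 130 x 50 mm with brass nipples to 72 mm; bystander. Origin under its middle.
Mind the look-alikes: they are no part of the job. Leave any brown or yellow look-alike of the key alone.

How it is judged (in metres and radians):
On the way, in this order (a step that is already met when the one before it is completed fails the run):
1. the chuck key lies in the tray, let go (x of key_mid in the frame of tray_in between -0.075 and 0.075 m and y of key_mid in the frame of tray_in between -0.11 and 0.11 m and z of key_mid in the frame of tray_in below 0.035 m and contact force between key and the fingers below 0.1 N), for 0.2 s.
2. the trigger is squeezed home (value of joint trigger above 0.0105 m), for 0.05 s.
At the end, for the whole second after the job is handed in: The trigger is held on the lock, 6 to 9.5 mm in, with the lock-on button caught more than 4.5 mm in; the chuck key lies at rest in the blue tray, the middle of its shank within the tray's outline and less than 35 mm above its floor (value of joint trigger between 0.006 and 0.0095 m and value of joint lock_button above 0.0045 m and x of key_mid in the frame of tray_in between -0.075 and 0.075 m and y of key_mid in the frame of tray_in between -0.11 and 0.11 m and z of key_mid in the frame of tray_in below 0.035 m and linear speed of key below 0.03 m/s); the robot touches nothing.
It fails at once if the trigger is squeezed (more than 3 mm) while the key is still in the chuck (value of joint trigger above 0.003 m and distance between key and chuck_hole below 0.02 m).
It fails at once if the key is dropped: it falls freely at over 1.3 m/s (from more than about 80 mm) (linear speed of key above 1.3 m/s and contact force between key and the fingers below 0.1 N).
It fails at once if the loose coupling, spray can or manifold block is moved more than 30 mm (distance of any of coupling, spray_can, manifold from where it was at the start of the episode above 0.03 m).
It also fails if it takes over 54 s, if anything falls off the work surface, if the arm or the gripper's body presses on something with over 40 N, if the wrist force passes 120 N, or if a joint passes its speed limit or range.

## Working session

There is one attempt and no reset: what is moved stays moved. The work goes in short steps, Python scripts to look and compute and a shell command to move; the robot and the scene stay as the last step left them, time stands still between calls to the robot, and variables do not carry over. Pictures are saved under pics/ and viewed, and the job is handed in when it is done.

```bash
ls -la; mkdir -p pics
python3 - <<'E'
from station import robot
import cv2
print(robot.state()); print(robot.grasp_offset)
for n in ("scene","top","wrist"):
    p=robot.camera_params(n); print(n,p)
    cv2.imwrite(f"pics/{n}0.png",cv2.cvtColor(robot.snapshot(n),cv2.COLOR_RGB2BGR))
E
```

```text
total 12
drwxr-xr-x  3 agent agent 4096 Dec  7 13:19 .
drwxr-xr-x 23 root  root  4096 Dec  7 13:19 ..
drwxr-xr-x  2 agent agent 4096 Dec  7 13:19 pics
{'time_s': 0.0, 'joints': array([-1.51531010e+00,  3.81211654e-01,  1.29826811e+00,  3.24190533e-06,
        1.46359832e+00, -2.15289503e-01]), 'qvel': array([ 0.00056748, -0.00107757, -0.00107643, -0.00108305, -0.00054732,
        0.00134951]), 'tau': array([-1.04317216e-03, -4.48463380e+01, -2.31279570e+01, -1.76488256e-04,
        4.76682850e-03,  8.64145363e-06]), 'eef_pos': array([ 147.10086769, -529.65816461,  230.70089291]), 'ee_rot': array([-1.32403926,  1.00807861, -1.0064796 ]), 'wrist_force': array([ 0.06829487, -0.07489646,  0.01834723]), 'moment': array([ 0.00175613, -0.01465258,  0.02419257]), 'grip_width': 85.19340830571693}
18.700000000000003
scene {'fx': 450.6495087425779, 'fy': 450.6495087425779, 'cx': 253.71826969569526, 'cy': 189.99555741414036, 'distortion': array([0.05930828, 0.        , 0.        , 0.        , 0.        ]), 'extrinsics': array([[ 1.68887420e-02,  9.99854384e-01, -2.44571846e-03,
        -9.088176
[... 665 characters left out ...]
  9.03822993e-03, -9.89138407e-01,
         1.37417269e+03],
       [ 0.00000000e+00,  0.00000000e+00,  0.00000000e+00,
         1.00000000e+00]])}
wrist {'fx': 314.64410374865855, 'fy': 314.64410374865855, 'cx': 253.11881692082466, 'cy': 193.02750685419792, 'distortion': array([-0.07083185,  0.        ,  0.        ,  0.        ,  0.        ]), 'hand_eye': array([[ 9.99999390e-01, -4.83133196e-04, -9.93237674e-04,
        -5.25941651e-02],
       [ 8.29738035e-04, -2.64946657e-01,  9.64262713e-01,
        -1.42184163e+02],
       [-7.29022328e-04, -9.64262949e-01, -2.64946094e-01,
         6.62963884e+01],
       [ 0.00000000e+00,  0.00000000e+00,  0.00000000e+00,
         1.00000000e+00]])}
```

View pics/scene0.png

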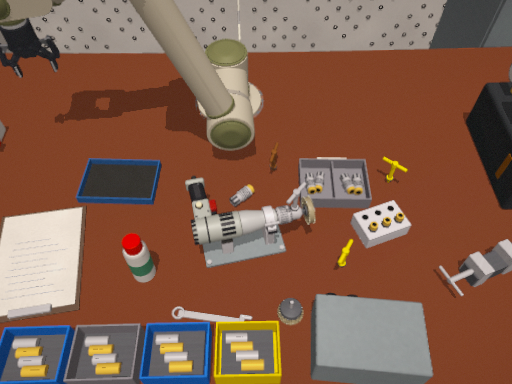

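View pics/top0.png

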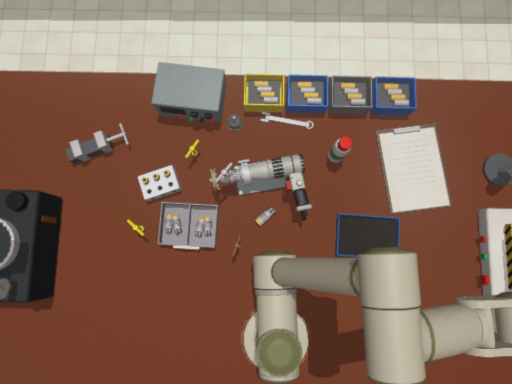

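View pics/wrist0.png

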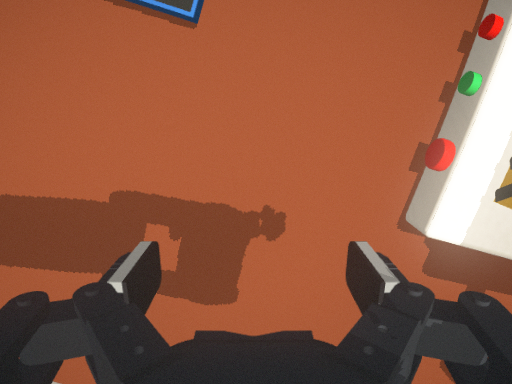

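```bash
cat > h.py <<'E'
import numpy as np, cv2
from scipy.spatial.transform import Rotation as R
from station import robot
def ray(name,uv,T=None):
    p=robot.camera_params(name); K=np.array([[p['fx'],0,p['cx']],[0,p['fy'],p['cy']],[0,0,1]])
    n=cv2.undistortPoints(np.array([[uv]],float),K,p['distortion'])[0,0]; d=np.array([n[0],n[1],1.])
    if name=='wrist':
        M=T@p['hand_eye']; 
    else: M=np.linalg.inv(p['extrinsics'])
    d=M[:3,:3]@d; return M[:3,3],d/np.linalg.norm(d)
def onz(name,uv,z,T=None):
    o,d=ray(name,uv,T); return o+d*(z-o[2])/d[2]
def tri(rays):
    A=np.zeros((3,3));b=np.zeros(3)
    for o,d in rays:
        P=np.eye(3)-np.outer(d,d);A+=P;b+=P@o
    x=np.linalg.solve(A,b); return x,[np.linalg.norm((np.eye(3)-np.outer(d,d))@(x-o)) for o,d in rays]
def proj(name,X,T=None):
    p=robot.camera_params(name); K=np.array([[p['fx'],0,p['cx']],[0,p['fy'],p['cy']],[0,0,1]])
    E=np.linalg.inv(T@p['hand_eye']) if name=='wrist' else p['extrinsics']
    return cv2.projectPoints(np.atleast_2d(X).astype(float),cv2.Rodrigues(E[:3,:3])[0],E[:3,3],K,p['distortion'])[0][:,0]
def toolT(s=None):
    s=s or robot.state(); T=np.eye(4); T[:3,:3]=R.from_rotvec(s['ee_rot']).as_matrix(); T[:3,3]=s['eef_pos']; return T
def snap(name,fn):
    T=toolT(); im=cv2.cvtColor(robot.snapshot(name),cv2.COLOR_RGB2BGR); cv2.imwrite(f'pics/{fn}.png',im); np.save(f'pics/{fn}_T.npy',T); return im
def crop(fn,x,y,w,h,k,out):
    im=cv2.imread(f'pics/{fn}.png')[y:y+h,x:x+w]; cv2.imwrite(f'pics/{out}.png',cv2.resize(im,None,fx=k,fy=k,interpolation=cv2.INTER_CUBIC))
E
python3 - <<'E'
from h import *
crop('scene0',170,130,160,140,5,'sc1'); crop('top0',200,140,120,100,6,'tc1')
print(toolT())
E
```

```text
[[ 2.67488358e-01 -8.55992482e-05  9.63561088e-01  1.47102097e+02]
 [-9.63560493e-01  1.09140859e-03  2.67488290e-01 -5.29744588e+02]
 [-1.07453565e-03 -9.99999401e-01  2.09459038e-04  2.30856653e+02]
 [ 0.00000000e+00  0.00000000e+00  0.00000000e+00  1.00000000e+00]]
```

View pics/sc1.png

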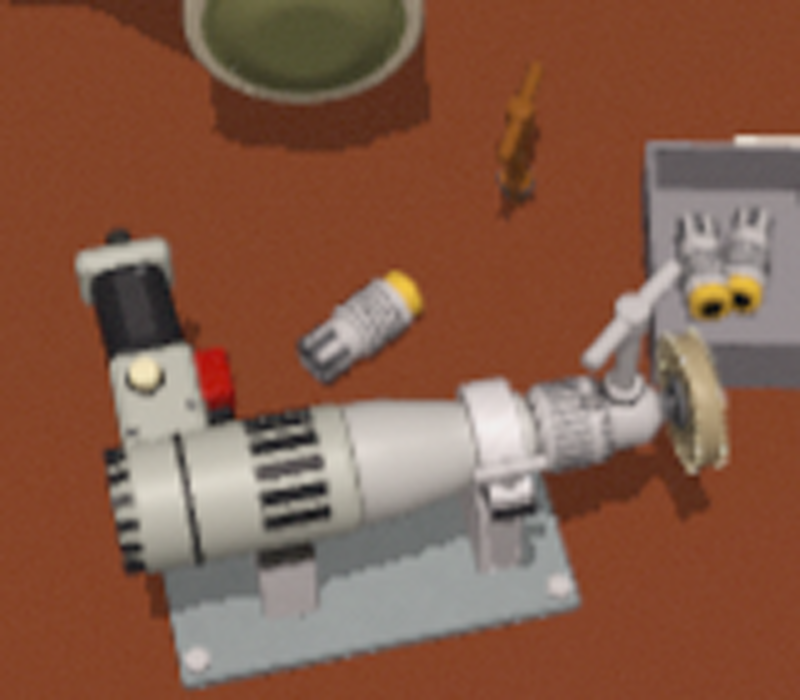

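View pics/tc1.png

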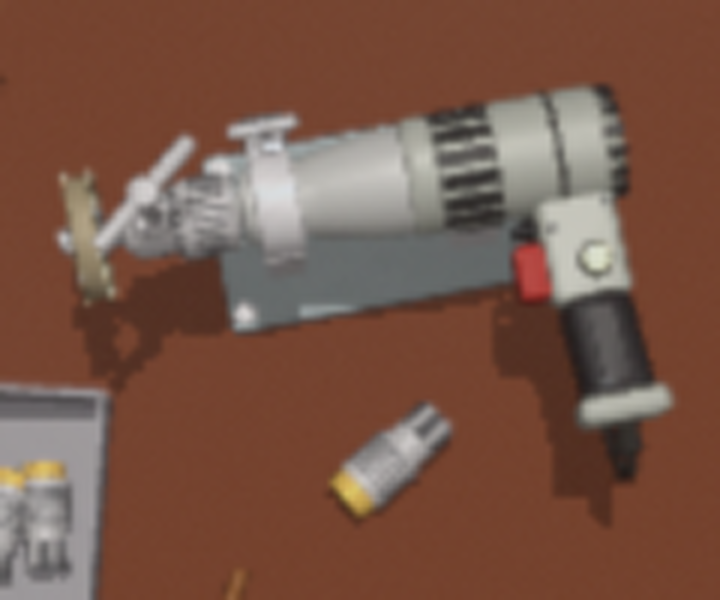

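Run:
```python
from h import *
S=lambda x,y:(170+(x+.5)/5-.5,130+(y+.5)/5-.5)
Tp=lambda x,y:(200+(x+.5)/6-.5,140+(y+.5)/6-.5)
for n,a,b in [('hub',(631,306),(145,190)),('barA(wall)',(590,358),(190,145)),('barAswap',(672,270),(190,145)),('barB',(590,358),(105,242)),('btn',(146,374),(596,257)),('motor rear?',(125,500),(617,140)),('cord',(118,238),(625,470))]:
    x,e=tri([ray('scene',S(*a)),ray('top',Tp(*b))]); print(n,x.round(1),np.round(e,1))
# trays: blue mask
for nm in('scene','top'):
    im=cv2.imread(f'pics/{nm}0.png').astype(int); m=((im[...,0]>im[...,2]+60)).astype(np.uint8)
    n,l,s,c=cv2.connectedComponentsWithStats(m)
    for i in range(1,n):
        if s[i,4]>80: 
            cn=cv2.findContours((l==i).astype(np.uint8),0,2)[0][0]; r=cv2.minAreaRect(cn); bp=cv2.boxPoints(r)
            print(nm,s[i],[onz(nm,p,26)[:2].round(0).tolist() for p in bp], onz(nm,r[0],26).round(0))
```

```text
hub [548.1 185.9 201.8] [0.1 0.1]
barA(wall) [574.7 163.8 195.5] [0.7 0.7]
barAswap [563.9 179.9 252.1] [20.5 20.5]
barB [531.3 191.6 135.6] [20.9 20.9]
btn [531.6 -62.2 125.6] [0.4 0.4]
motor rear? [601.6 -72.5 114.4] [2.9 2.9]
cord [415.1 -85.5  93.1] [1.8 1.8]
scene [ 76 158  84  46 819] [[443.0, -430.0], [278.0, -460.0], [295.0, -207.0], [459.0, -195.0]] [ 372. -323.   26.]
scene [ 139  322   73   62 1777] [[805.0, -200.0], [809.0, -26.0], [947.0, -20.0], [943.0, -180.0]] [ 879. -107.   26.]
scene [   0  325   74   59 1548] [[802.0, -527.0], [808.0, -356.0], [938.0, -326.0], [932.0, -484.0]] [ 873. -423.   26.]
top [288  75  40  32 254] [[962.0, -30.0], [965.0, -177.0], [842.0, -177.0], [839.0, -31.0]] [ 902. -104.   26.]
top [375  77  41  32 248] [[962.0, -359.0], [965.0, -510.0], [843.0, -505.0], [839.0, -356.0]] [ 902. -432.   26.]
```

Run:
```python
from h import *
crop('scene0',60,140,120,80,6,'sc2'); crop('top0',320,200,100,80,7,'tc2')
T=toolT(); print(onz('wrist',(197,20),26,T), onz('wrist',(203,0),26,T))
for nm,uv in (('wrist',(491,27)),('wrist',(470,83)),('wrist',(440,155)),('top',(484,241)),('top',(484,257)),('top',(484,276))):
    print(nm,uv,onz(nm,uv,60,T).round(0))
```

```text
[ 279.44216484 -433.31275928   26.        ] [ 299.4372457  -434.66666245   26.        ]
wrist (491, 27) [ 348. -710.   60.]
wrist (470, 83) [ 293. -710.   60.]
wrist (440, 155) [ 218. -708.   60.]
top (484, 241) [ 353. -713.   60.]
top (484, 257) [ 298. -710.   60.]
top (484, 276) [ 234. -706.   60.]
```

View pics/sc2.png

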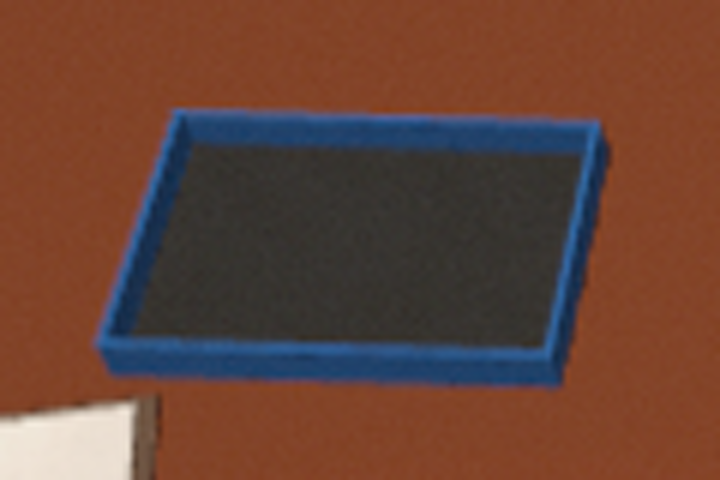

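View pics/tc2.png

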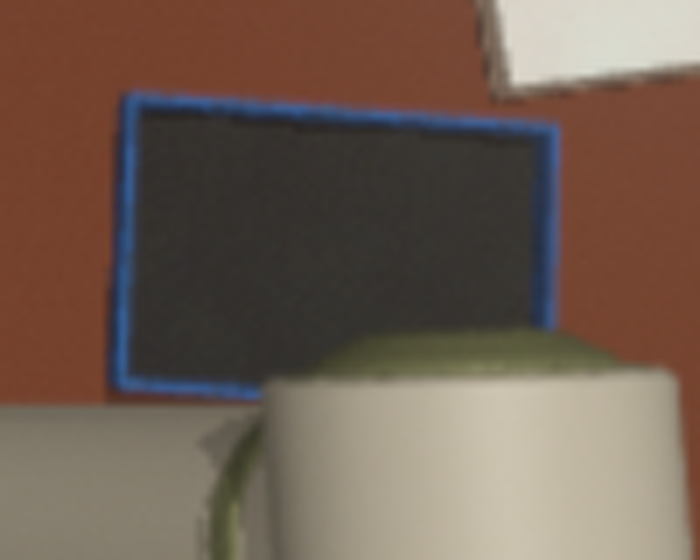

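Run:
```python
from h import *
T=toolT()
pts=[(T@np.array([x,y,0,1]))[:3] for x,y in ((0,0),(42,-13),(-42,-13),(-52,0),(0,-100))]
print(proj('scene',np.array(pts)).round(0), proj('wrist',np.array(pts),T).round(0))
crop('scene0',0,0,110,90,7,'sc3')
```

```text
[[39. 77.]
 [22. 76.]
 [53. 71.]
 [58. 74.]
 [25. 47.]] [[254. 246.]
 [346. 258.]
 [161. 258.]
 [149. 246.]
 [254. 461.]]
```

View pics/sc3.png

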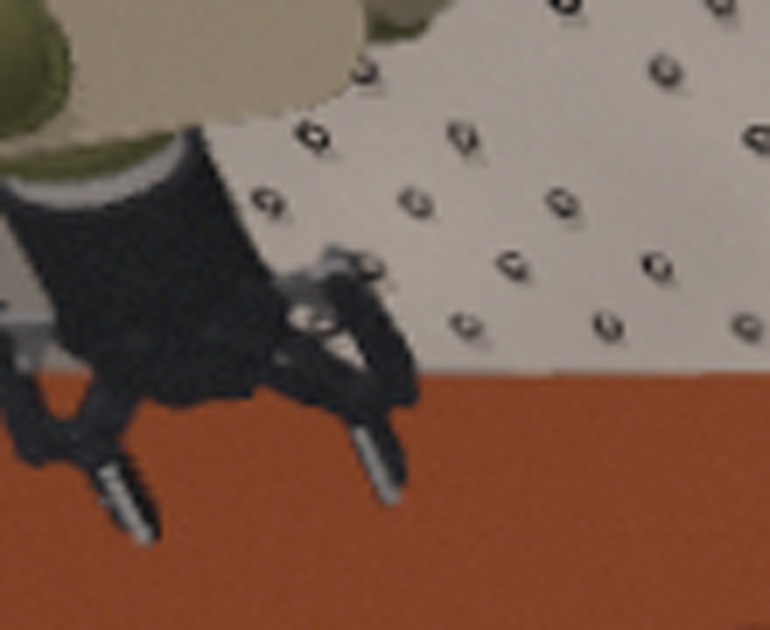

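```bash
python3 -m crank '[[0,0,0,-29,-8,36,0],[0,0,0,-29,-8,36,0],[0,0,0,-29,-8,36,0],[0,0,0,-29,-8,36,0],[0,0,0,-29,-8,36,0],[0,0,0,-29,-8,36,0],[0,0,0,-29,-8,36,0],[0,0,0,-29,-8,36,0],[0,0,0,-29,-8,36,0],[0,0,0,-29,-8,36,0],[0,0,0,-29,-8,36,0],[0,0,0,-29,-8,36,0],[0,0,0,-29,-8,36,0],[0,0,0,0,0,0,0],[0,0,0,0,0,0,0]]'
python3 - <<'E'
from h import *
snap('wrist','w1'); print(robot.state()['joints'].round(3), toolT().round(3))
E
```

```text
time_s: 1.65
eef_pos: [497.3, -40.8, 334.9]
ee_rot: [-1.327, 1.007, -1.005]
wrist_force: [-0.3, -0.2, -0.2]
grip_width: 85.7
[-0.321  0.234  1.217 -0.     1.692  0.978] [[ 2.68000e-01 -1.00000e-03  9.63000e-01  4.96928e+02]
 [-9.63000e-01  0.00000e+00  2.68000e-01 -4.16580e+01]
 [-0.00000e+00 -1.00000e+00 -1.00000e-03  3.34897e+02]
 [ 0.00000e+00  0.00000e+00  0.00000e+00  1.00000e+00]]
```

View pics/w1.png

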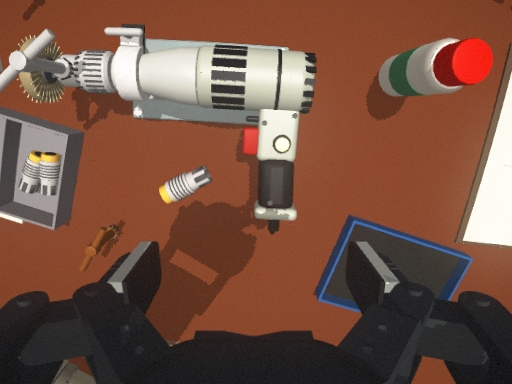

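```bash
python3 -m crank '[[0,0,0,-44,0,21,0],[0,0,0,-44,0,21,0],[0,0,0,-44,0,21,0],[0,0,0,-44,0,21,0],[0,0,0,0,0,0,0],[0,0,0,0,0,0,0]]'
python3 - <<'E'
from h import *
snap('wrist','w2'); 
crop('w1',0,0,330,250,2.4,'w1c')
crop('w2',0,0,400,300,2,'w2c')
E
```

```text
time_s: 2.3
eef_pos: [530.9, 149.9, 334.9]
ee_rot: [-1.326, 1.008, -1.007]
wrist_force: [-0.3, -1.1, -0.2]
grip_width: 85.6
```

View pics/w2.png

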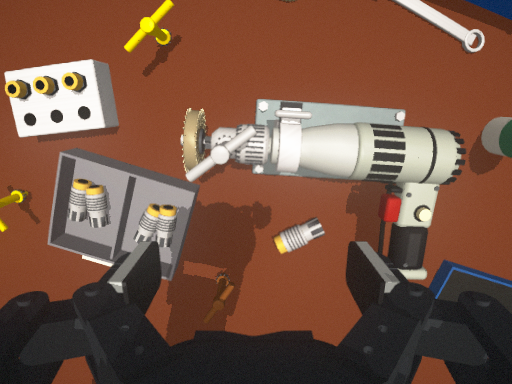

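View pics/w1c.png

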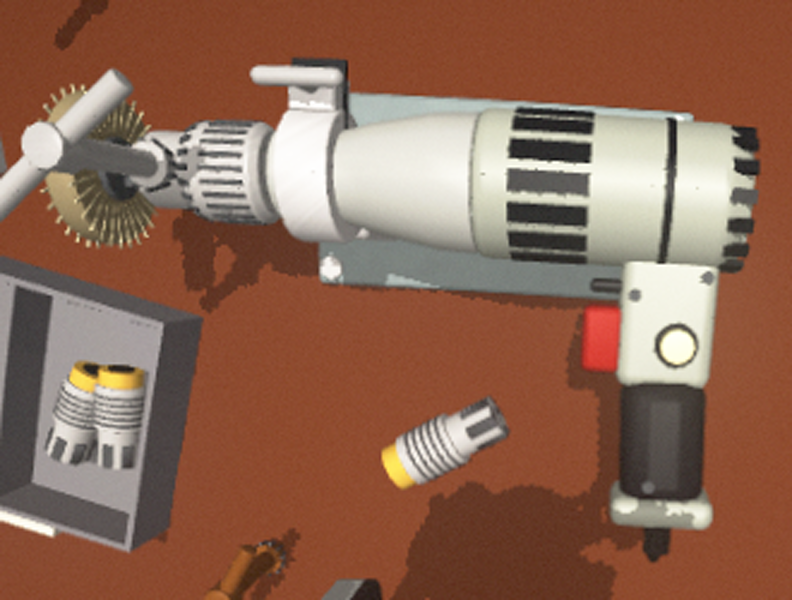

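View pics/w2c.png

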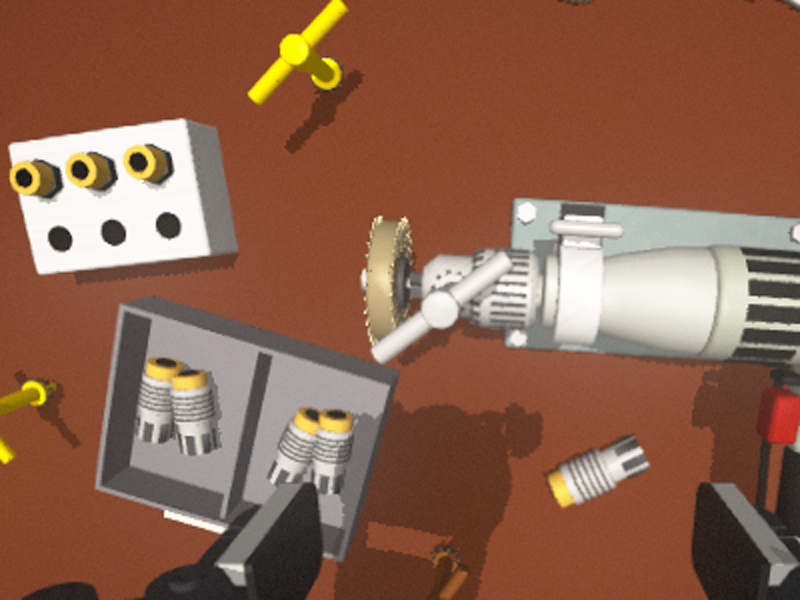

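Run:
```python
from h import *
T1=np.load('pics/w1_T.npy');T2=np.load('pics/w2_T.npy')
A=lambda x,y:((x+.5)/2.4-.5,(y+.5)/2.4-.5); B=lambda x,y:((x+.5)/2-.5,(y+.5)/2-.5)
S=lambda x,y:(170+(x+.5)/5-.5,130+(y+.5)/5-.5)
for n,a,b in [('hubtop',A(43,145),B(441,309)),('endFar',A(122,78),B(508,258)),('btn',A(677,346),(424,214)),('tr front-near',A(585,307),(386.5,197)),('tr front-far',A(583,370),(382.5,221))]:
    x,e=tri([ray('wrist',a,T1),ray('wrist',b,T2)]); print(n,x.round(1),np.round(e,1))
print('bar z194: ',onz('wrist',B(508,258),194,T2),onz('wrist',B(376,356),194,T2))
x,e=tri([ray('wrist',A(43,145),T1),ray('wrist',B(441,309),T2),ray('scene',S(631,304))]);print(x,e)
x,e=tri([ray('wrist',A(677,346),T1),ray('wrist',(424,214),T2),ray('scene',S(146,374))]);print(x,e)
# tray
S2=lambda x,y:(60+(x+.5)/6-.5,140+(y+.5)/6-.5); P2=lambda x,y:(320+(x+.5)/7-.5,200+(y+.5)/7-.5)
print([onz('scene',S2(*p),26)[:2].round(0) for p in((175,108),(602,122),(560,350),(97,345))])
print([onz('top',P2(*p),26)[:2].round(0) for p in((122,93),(560,122),(113,392))])
print([onz('wrist',p,26,T1)[:2].round(0) for p in((350,217),(471,258),(318,297))])
im=cv2.imread('pics/w2.png').astype(int)
m=((im[...,2]>200)&(im[...,1]>190)&(im[...,0]<190)&(im[...,0]>120)).astype(np.uint8); n,l,s,c=cv2.connectedComponentsWithStats(m)
print([(s[i].tolist(),c[i].round(1)) for i in range(1,n) if s[i,4]>15])
crop('w2',360,170,90,110,7,'w2d')
```

```text
hubtop [547.7 185.1 199.8] [0.1 0.1]
endFar [576.9 162.3 194.3] [0.2 0.2]
btn [531.  -64.1 125. ] [0. 0.]
tr front-near [536.  -18.2 110.6] [0.3 0.3]
tr front-far [506.  -25.  110.9] [0.3 0.3]
bar z194:  [576.69221735 162.31381068 194.        ] [517.60520601 209.21138781 194.        ]
[547.43973955 185.24848104 201.00871562] [np.float64(0.8748052784641351), np.float64(0.5371437003807248), np.float64(1.2912407466940403)]
[531.30438601 -63.05575802 125.87376181] [np.float64(0.9886715035943042), np.float64(0.4072734974947816), np.float64(1.3647383441633534)]
[array([ 279., -426.]), array([ 292., -205.]), array([ 437., -210.]), array([ 430., -433.])]
[array([ 442., -211.]), array([ 433., -435.]), array([ 291., -206.])]
[array([ 445., -209.]), array([ 431., -431.]), array([ 298., -207.])]
[([185, 131, 11, 17, 125], array([190.3, 138.6])), ([361, 130, 12, 13, 46], array([365.4, 133. ])), ([405, 135, 27, 7, 99], array([418.5, 137.8])), ([436, 138, 21, 12, 97], array([446. , 142.1])), ([359, 161, 14, 7, 44], array([364.7, 164.2])), ([316, 163, 21, 6, 27], array([326.4, 165.8])), ([400, 165, 30, 7, 123], array([415.3, 168.1])), ([433, 165, 22, 9, 93], array([443. , 169.7])), ([401, 196, 6, 29, 44], array([403.1, 210.8])), ([401, 271, 25, 7, 36], array([416. , 272.4]))]
```

View pics/w2d.png

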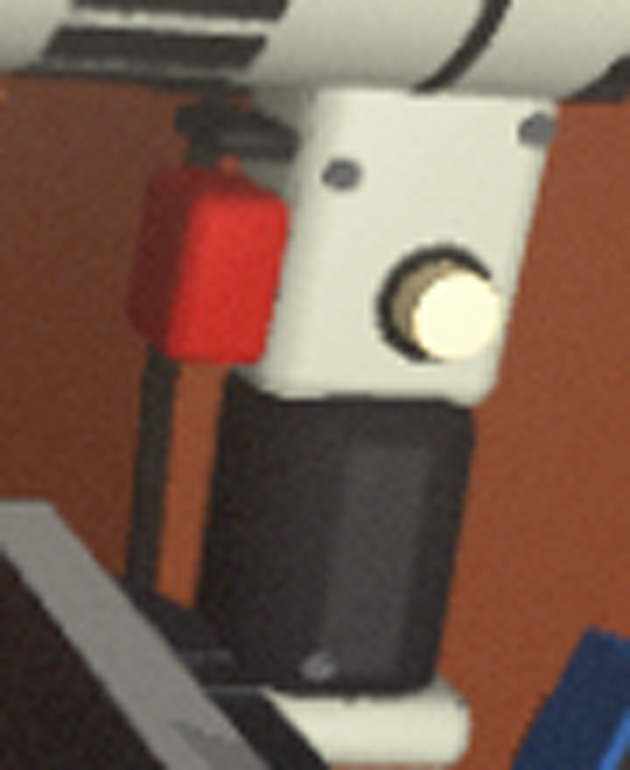

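```bash
python3 -m crank '[[0,0,0,-10,30,8.4,0],[0,0,0,-10,30,8.4,0],[0,0,0,-10,30,8.4,0],[0,-0.1467,0,0,0,0,0],[0,-0.1467,0,0,0,0,0],[0,-0.1467,0,0,0,0,0],[0,-0.1467,0,0,0,0,0],[0,-0.1467,0,0,0,0,0],[0,-0.1467,0,0,0,0,0],[0,-0.1467,0,0,0,0,0],[0,-0.1467,0,0,0,0,0],[0,-0.1467,0,0,0,0,0],[0,-0.1467,0,0,0,0,0],[0,-0.1467,0,0,0,0,0],[0,-0.1467,0,0,0,0,0],[0,-0.1467,0,0,0,0,0],[0,-0.1467,0,0,0,0,0],[0,-0.1467,0,0,0,0,0]]' && python3 -m crank '[[0,0,0,0,0,0,0]]'
python3 - <<'E'
from h import *
snap('wrist','w3'); T=toolT(); print(robot.state()['joints'].round(3), T.round(3))
t=np.degrees(np.arctan2(T[1,2],T[0,2])); print('az',t)
print(T[:3,:3].T@(np.array([547.4,185.5,176])-T[:3,3]))
T2=np.load('pics/w2_T.npy');T1=np.load('pics/w1_T.npy')
for z in(0,60,90): 
  X=onz('wrist',(382,234),z,T2); print(X,proj('wrist',X,T1))
E
```

```text
time_s: 4.15
eef_pos: [547.5, 183.7, 245.5]
ee_rot: [-1.454, -0.705, 0.705]
wrist_force: [0.4, 0.6, -0.5]
grip_width: 85.5
time_s: 4.25
eef_pos: [547.5, 184.0, 245.6]
ee_rot: [-1.455, -0.701, 0.701]
wrist_force: [-0.8, 0.3, -0.3]
grip_width: 85.5
[ 0.12   0.421  1.191 -0.     1.53  -0.775] [[  0.626   0.     -0.78  547.502]
 [  0.78   -0.      0.626 184.37 ]
 [ -0.     -1.     -0.    245.512]
 [  0.      0.      0.      1.   ]]
az 141.25868289740836
[ 0.82259593 69.51223274  0.79636178]
[ 4.58143978e+02 -9.15914286e+01  5.68434189e-14] [[277.85720252 185.23320469]]
[475.51580059 -58.83191725  60.        ] [[261.84685531 177.7131056 ]]
[484.20171213 -42.45216155  90.        ] [[251.87010415 173.03140062]]
```

View pics/w3.png

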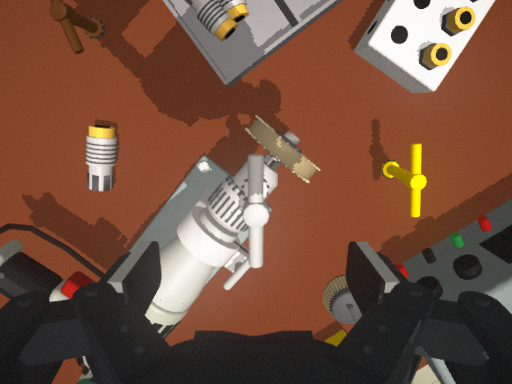

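Run:
```python
from h import *
T=np.load('pics/w3_T.npy'); crop('w3',215,140,90,140,5,'w3c')
x=onz('wrist',(256.5,214),200,T); print(x, T[:3,:3].T@(x-T[:3,3]))
for uv in((256,158),(257.5,265)):
  x=onz('wrist',uv,194,T); print(x, T[:3,:3].T@(x-T[:3,3]))
```

```text
[546.63135597 186.72004915 200.        ] [ 1.56099671 45.55052044  2.40535197]
[519.35826539 208.02000703 194.        ] [ 1.24843245 51.54123088 37.01060255]
[577.70946011 163.07193645 194.        ] [  2.40668963  51.56093969 -36.63618303]
```

View pics/w3c.png

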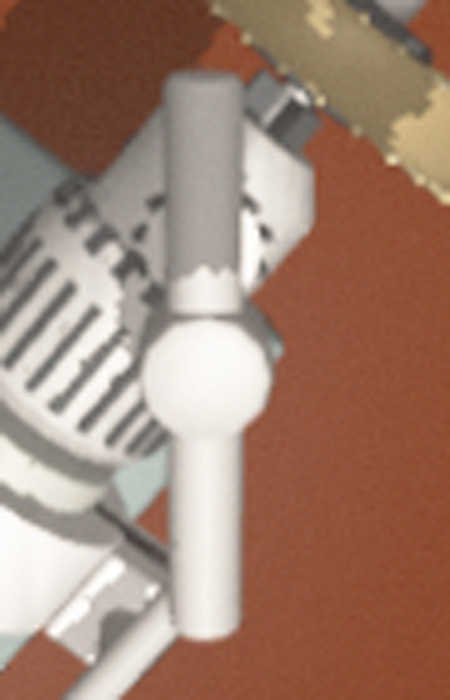

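```bash
python3 -m crank '[[0,0,0,1.5,25,1,0],[0,0,0,0,25,0,0],[0,0,0,0,19,0,0],[0,0,0,0,0,0,0],[0,0,0,0,0,0,1],[0,0,0,0,0,0,1],[0,0,0,0,0,0,1],[0,0,0,0,0,0,1],[0,0,0,0,0,0,1],[0,0,0,0,0,0,1],[0,0,0,0,0,0,1],[0,0,0,0,0,0,1]]' 60; python3 -m crank '[[0,0,0,0,0,0,1]]'
```

```text
time_s: 5.5
eef_pos: [547.6, 188.0, 176.8]
ee_rot: [-1.454, -0.703, 0.702]
wrist_force: [-1.4, -0.4, 6.0]
grip_width: 9.3
time_s: 5.6
eef_pos: [547.6, 187.9, 176.8]
ee_rot: [-1.455, -0.703, 0.702]
wrist_force: [-1.2, -0.9, 5.4]
grip_width: 9.3
```

Run:
```python
from h import *
snap('wrist','w4'); snap('scene','s4'); crop('s4',240,110,140,110,5.5,'s4c')
```

```text
(no output)
```

View pics/w4.png

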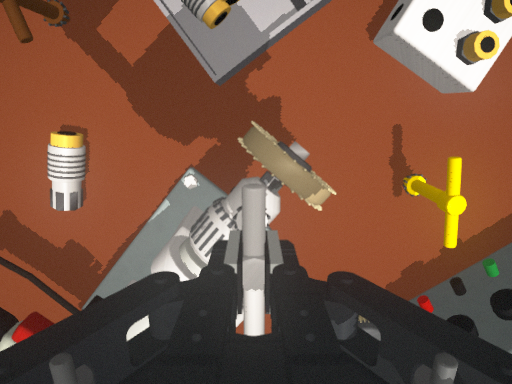

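View pics/s4c.png

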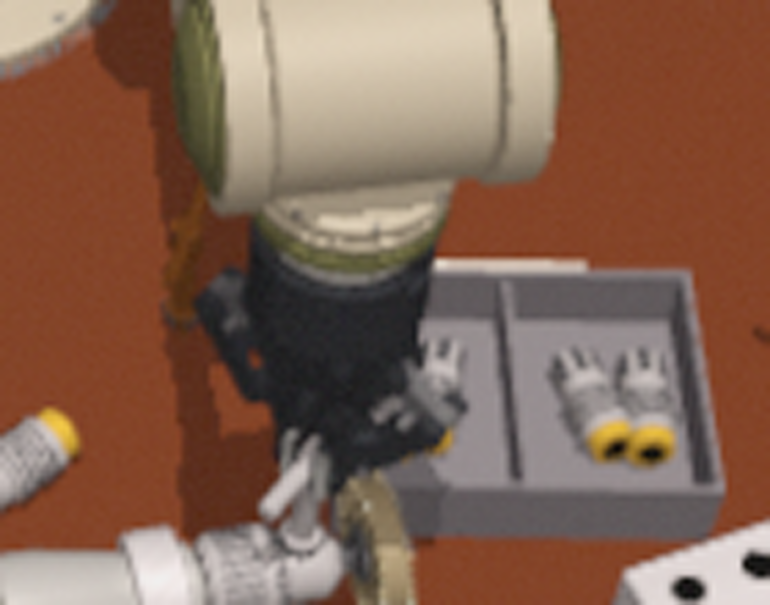

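```bash
python3 -m crank '[[0,0,0,0,-3,0,1],[0,0,0,0,-4,0,1],[0,0,0,0,-6,0,1],[0,0,0,0,-6,0,1]]'; python3 -m crank '[[0,0,0,0,-10,0,1],[0,0,0,0,-15,0,1],[0,0,0,0,-25,0,1],[0,0,0,0,0,0,1]]';python3 - <<'E'
from h import *
snap('wrist','w5'); snap('scene','s5'); crop('s5',240,80,140,120,5.5,'s5c')
E
```

```text
time_s: 6.1
eef_pos: [547.5, 188.1, 195.7]
ee_rot: [-1.454, -0.703, 0.703]
wrist_force: [-0.1, 0.6, -2.4]
grip_width: 9.3
time_s: 6.5
eef_pos: [548.6, 188.2, 249.0]
ee_rot: [-1.456, -0.708, 0.698]
wrist_force: [0.3, 0.0, -2.3]
grip_width: 9.1
```

View pics/w5.png

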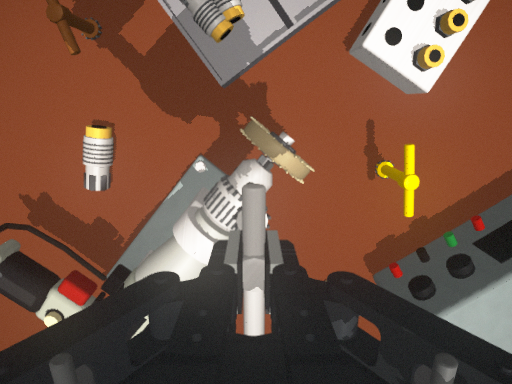

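View pics/s5c.png

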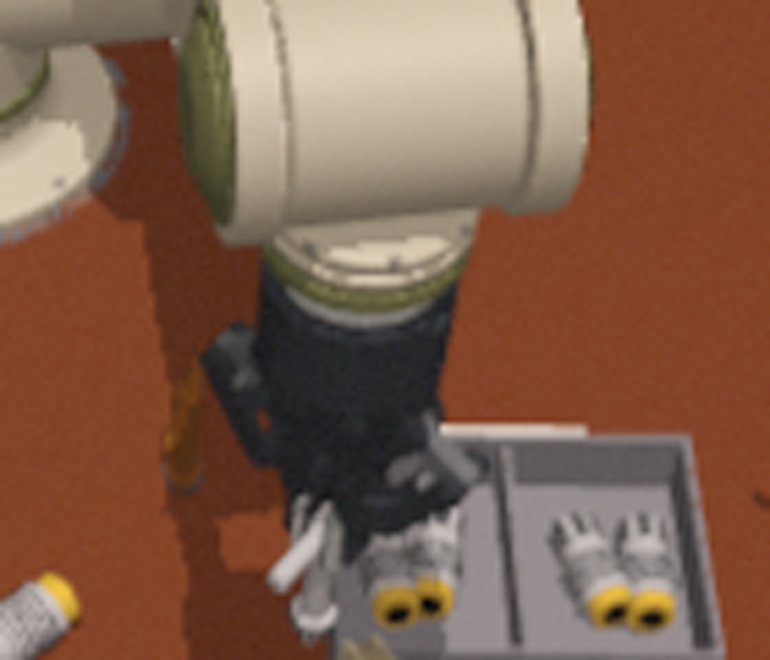

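```bash
python3 -m crank '[[0,0,0,-15,-5,-5,1],[0,0,0,-30,-5,-11,1],[0,0,0,-43,-1,-16,1],[0,0,0,-43,0,-16,1],[0,0,0,-43,0,-16,1],[0,0,0,-43,0,-16,1],[0,0,0,-43,0,-16,1],[0,0,0,-43,0,-16,1],[0,0,0,-43,0,-16,1],[0,0,0,-43,0,-16,1],[0,0,0,-43,0,-16,1],[0,0,0,-43,0,-16,1],[0,0,0,-43,0,-16,1],[0,0,0,-28,0,-10,1],[0,0,0,-13,0,-5,1]]'; python3 -m crank '[[0,0.1,0,0,0,0,1],[0,0.147,0,0,0,0,1],[0,0.147,0,0,0,0,1],[0,0.147,0,0,0,0,1],[0,0.147,0,0,0,0,1],[0,0.147,0,0,0,0,1],[0,0.147,0,0,0,0,1],[0,0.147,0,0,0,0,1],[0,0.147,0,0,0,0,1],[0,0.147,0,0,0,0,1],[0,0.147,0,0,0,0,1],[0,0.147,0,0,0,0,1],[0,0.147,0,0,0,0,1],[0,0,0,0,0,0,1]]'
python3 - <<'E'
from h import *
snap('wrist','w6'); snap('scene','s6'); crop('s6',50,60,160,140,5,'s6c')
T=toolT(); print(robot.state()['joints'].round(3), T.round(2))
E
```

```text
time_s: 8.1
eef_pos: [360.4, -380.7, 255.3]
ee_rot: [-1.453, -0.7, 0.701]
wrist_force: [-0.5, 0.1, -0.9]
grip_width: 9.0
time_s: 9.5
eef_pos: [362.2, -377.8, 256.0]
ee_rot: [-1.436, 0.753, -0.751]
wrist_force: [-0.1, -0.7, -1.8]
grip_width: 9.1
[-1.033  0.317  1.322  0.     1.503 -0.074] [[   0.57   -0.      0.82  362.28]
 [  -0.82    0.      0.57 -378.11]
 [  -0.     -1.      0.    256.11]
 [   0.      0.      0.      1.  ]]
```

View pics/w6.png

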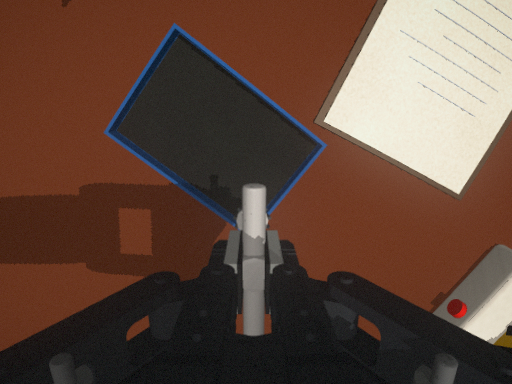

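View pics/s6c.png

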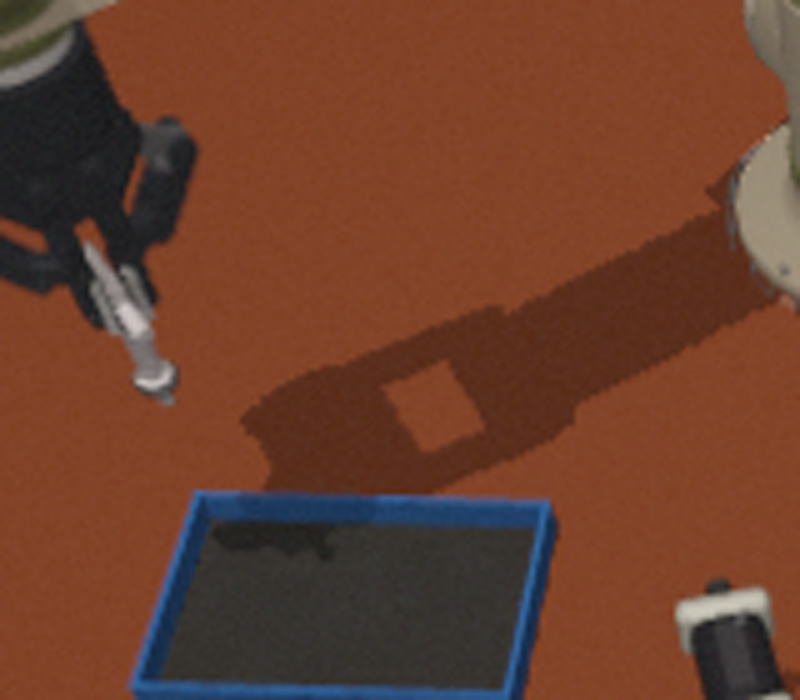

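```bash
python3 -m crank '[[0,0,0,-15,0,16,1],[0,0,0,-15,0,16,1],[0,0,0.1,0,0,0,1],[0,0,0.13,0,0,0,1],[0,0,0.13,0,0,0,1],[0,0,0.13,0,0,0,1],[0,0,0.13,0,0,0,1],[0,0,0.13,0,0,0,1],[0,0,0.13,0,0,0,1],[0,0,0.1,0,0,0,1],[0,0,0.07,0,0,0,1],[0,0,0,0,0,0,1]]'
python3 - <<'E'
from h import *
snap('wrist','w7'); snap('scene','s7'); crop('s7',50,60,160,140,5,'s7c')
T=toolT(); print(robot.state()['joints'].round(3), T.round(2))
E
```

```text
time_s: 10.8
eef_pos: [371.7, -336.1, 254.3]
ee_rot: [-0.837, 1.327, 0.072]
wrist_force: [-0.6, -0.3, -1.7]
grip_width: 9.2
[-0.969  0.761  0.901 -0.008  2.528 -0.011] [[ 2.9000e-01 -4.9000e-01  8.2000e-01  3.7171e+02]
 [-4.1000e-01  7.1000e-01  5.7000e-01 -3.3580e+02]
 [-8.7000e-01 -5.0000e-01  0.0000e+00  2.5613e+02]
 [ 0.0000e+00  0.0000e+00  0.0000e+00  1.0000e+00]]
```

View pics/w7.png

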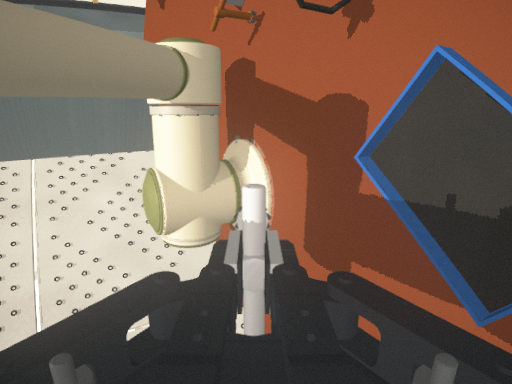

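View pics/s7c.png

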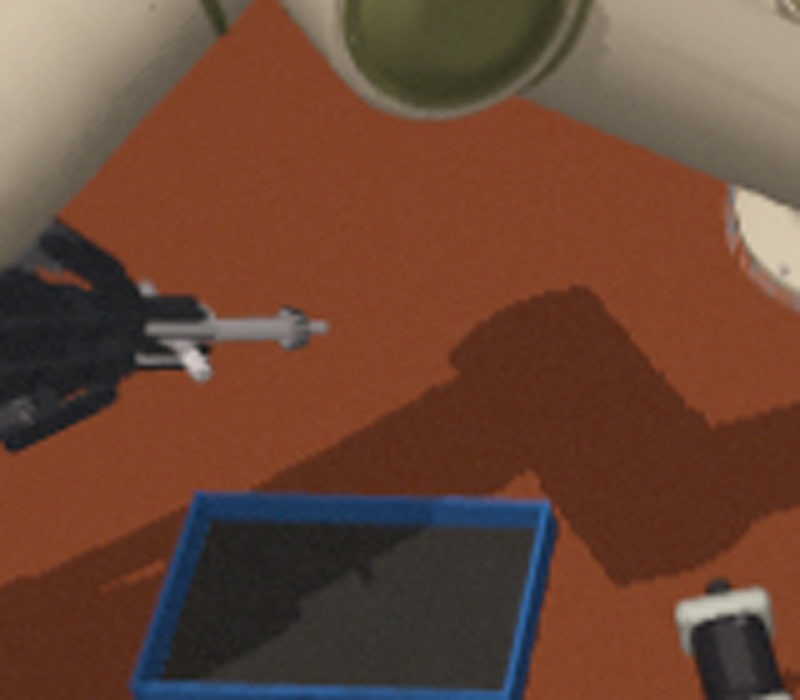

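```bash
python3 -m crank '[[0,0,0,17,10,0,1],[0,0,0,34,19.6,0,1],[0,0,0,34,19.6,0,1],[0,0,0,34,19.6,0,1],[0,0,0,34,19.6,0,1],[0,0,0,17,10,0,1],[0,0,0,0,0,0,1],[0,0,0,0,0,0,1]]'
python3 - <<'E'
from h import *
snap('scene','s8'); crop('s8',50,90,160,140,5,'s8c')
T=toolT(); print(robot.state()['joints'].round(3), T.round(2))
E
```

```text
time_s: 11.7
eef_pos: [371.5, -335.5, 61.3]
ee_rot: [-0.842, 1.326, 0.066]
wrist_force: [-0.3, -0.2, -1.2]
grip_width: 9.0
[-0.969  0.961  1.066 -0.006  2.161 -0.006] [[ 2.9000e-01 -4.9000e-01  8.2000e-01  3.7161e+02]
 [-4.1000e-01  7.1000e-01  5.7000e-01 -3.3563e+02]
 [-8.7000e-01 -5.0000e-01  0.0000e+00  6.1620e+01]
 [ 0.0000e+00  0.0000e+00  0.0000e+00  1.0000e+00]]
```

View pics/s8c.png

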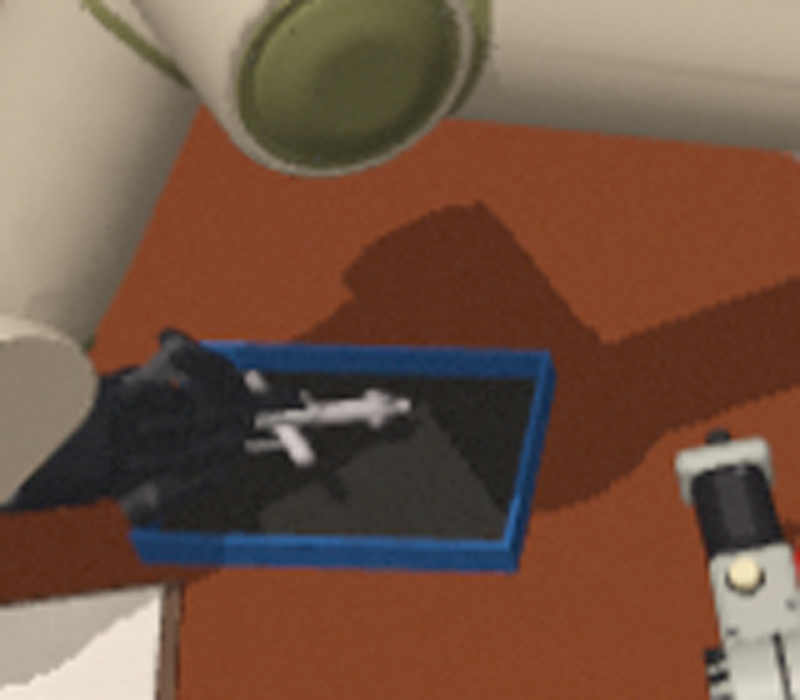

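```bash
python3 -m crank '[[0,0,0,5.2,3,0,1],[0,0,0,5.2,3,0,1],[0,0,0,0,0,0,1]]';  python3 -m crank '[[0,0,0,2.6,1.5,0,1],[0,0,0,0,0,0,1]]'; python3 -m crank '[[0,0,0,2.6,1.5,0,1],[0,0,0,0,0,0,1]]'; python3 -m crank '[[0,0,0,1.7,1,0,1],[0,0,0,0,0,0,1]]'
```

```text
time_s: 12.05
eef_pos: [371.0, -334.9, 47.5]
ee_rot: [-0.84, 1.328, 0.068]
wrist_force: [-1.2, -0.4, -2.5]
grip_width: 9.0
time_s: 12.25
eef_pos: [371.1, -335.0, 44.6]
ee_rot: [-0.84, 1.328, 0.068]
wrist_force: [-0.1, -0.3, -2.4]
grip_width: 9.4
time_s: 12.45
eef_pos: [371.1, -335.0, 41.6]
ee_rot: [-0.84, 1.328, 0.068]
wrist_force: [0.7, 0.5, -1.6]
grip_width: 9.1
time_s: 12.65
eef_pos: [371.1, -335.0, 39.7]
ee_rot: [-0.84, 1.328, 0.068]
wrist_force: [0.1, 0.3, -1.5]
grip_width: 9.6
```

```bash
for i in 1 2; do python3 -m crank '[[0,0,0,1.7,1,0,1],[0,0,0,0,0,0,1]]'|grep -E "eef_pos|force"; done
```

```text
eef_pos: [371.1, -335.0, 38.0]
wrist_force: [1.1, -1.5, -0.9]
eef_pos: [371.1, -335.1, 36.8]
wrist_force: [0.8, -0.9, 5.2]
```

```bash
python3 -m crank '[[0,0,0,0,0,0,0.88],[0,0,0,0,0,0,0.78],[0,0,0,0,0,0,0.74],[0,0,0,0,0,0,0.74],[0,0,0,0,0,0,0.74]]'
python3 - <<'E'
from h import *
snap('scene','s9'); crop('s9',50,90,160,140,5,'s9c'); snap('wrist','w9')
E
```

```text
time_s: 13.55
eef_pos: [371.2, -335.1, 37.6]
ee_rot: [-0.84, 1.328, 0.068]
wrist_force: [-0.5, 1.5, 10.6]
grip_width: 22.3
```

View pics/s9c.png

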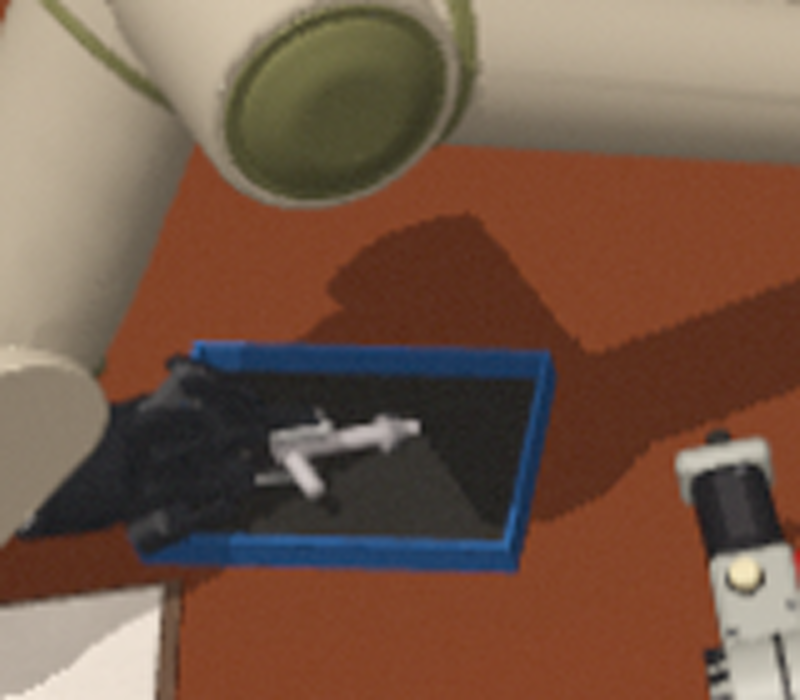

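View pics/w9.png

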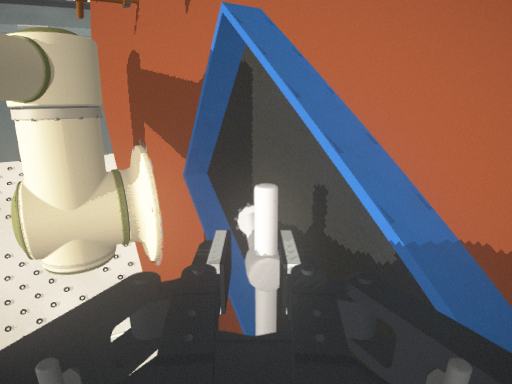

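```bash
python3 -m crank '[[0,0,0,0,-6,0,0.74],[0,0,0,0,-8,0,0.74],[0,0,0,0,-8,0,0.74],[0,0,0,0,-8,0,0.74],[0,0,0,0,0,0,0.74]]'
python3 - <<'E'
from h import *
snap('wrist','w10')
E
```

```text
time_s: 14.15
eef_pos: [386.4, -357.2, 51.2]
ee_rot: [-0.841, 1.327, 0.066]
wrist_force: [-0.7, 0.0, -0.3]
grip_width: 22.3
```

View pics/w10.png

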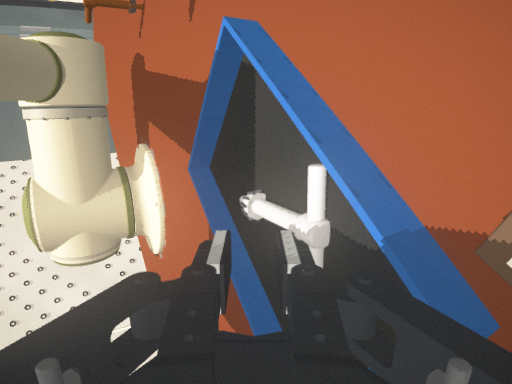

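```bash
python3 -m crank '[[0,0,0,0,-20,0,0.54],[0,0,0,0,-35,0,0.54],[0,0,0,-20,-35,0,0.54],[0,0,0,-30,-30,0,0.54],[0,0,-0.1,-30,-20,0,0.54],[0,0,-0.13,-30,-10,0,0.54],[0,0,-0.13,0,0,0,0.54],[0,0,-0.13,0,0,0,0.54],[0,0,-0.13,0,0,0,0.54],[0,0,-0.13,0,0,0,0.54],[0,0,-0.13,0,0,0,0.54],[0,0,-0.1,0,0,0,0.54],[0,0,-0.07,0,0,0,0.54],[0,0,0,0,0,0,0.54]]'
python3 - <<'E'
from h import *
snap('wrist','w11');snap('scene','s11'); crop('s11',50,90,160,140,5,'s11c')
T=toolT(); s=robot.state();print(s['joints'].round(3), T.round(2),s['grip_width'])
for w in (85.5,39.6,22.3):
  print(w,[(y,proj('wrist',np.array([(T@np.array([-w/2,y,z,1]))[:3] for z in(11,-11)]),T).round(0).tolist()) for y in(0,-5,-10,-13)])
crop('w10',190,210,130,120,6,'w10c');crop('w11',150,210,200,120,4,'w11c');crop('w2',80,210,130,120,6,'w2e')
E
```

```text
time_s: 15.6
eef_pos: [426.6, -414.5, 220.9]
ee_rot: [-1.437, 0.751, -0.751]
wrist_force: [0.4, -0.8, 0.2]
grip_width: 39.5
[-0.97   0.47   1.182  0.     1.491 -0.007] [[   0.57   -0.      0.82  427.08]
 [  -0.82    0.      0.57 -415.57]
 [  -0.     -1.      0.    220.23]
 [   0.      0.      0.      1.  ]] 39.01604755836273
85.5 [(0, [[166.0, 226.0], [170.0, 266.0]]), (-5, [[163.0, 229.0], [167.0, 271.0]]), (-10, [[160.0, 234.0], [164.0, 276.0]]), (-13, [[158.0, 236.0], [163.0, 280.0]])]
39.6 [(0, [[213.0, 226.0], [215.0, 266.0]]), (-5, [[212.0, 230.0], [214.0, 271.0]]), (-10, [[210.0, 234.0], [212.0, 277.0]]), (-13, [[210.0, 236.0], [212.0, 280.0]])]
22.3 [(0, [[231.0, 226.0], [232.0, 267.0]]), (-5, [[230.0, 230.0], [231.0, 272.0]]), (-10, [[230.0, 234.0], [231.0, 277.0]]), (-13, [[229.0, 236.0], [230.0, 280.0]])]
```

View pics/w11.png

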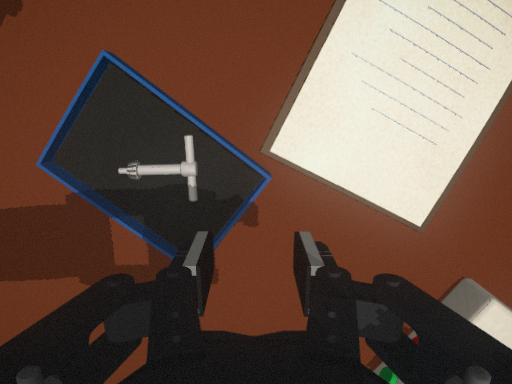

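View pics/s11c.png

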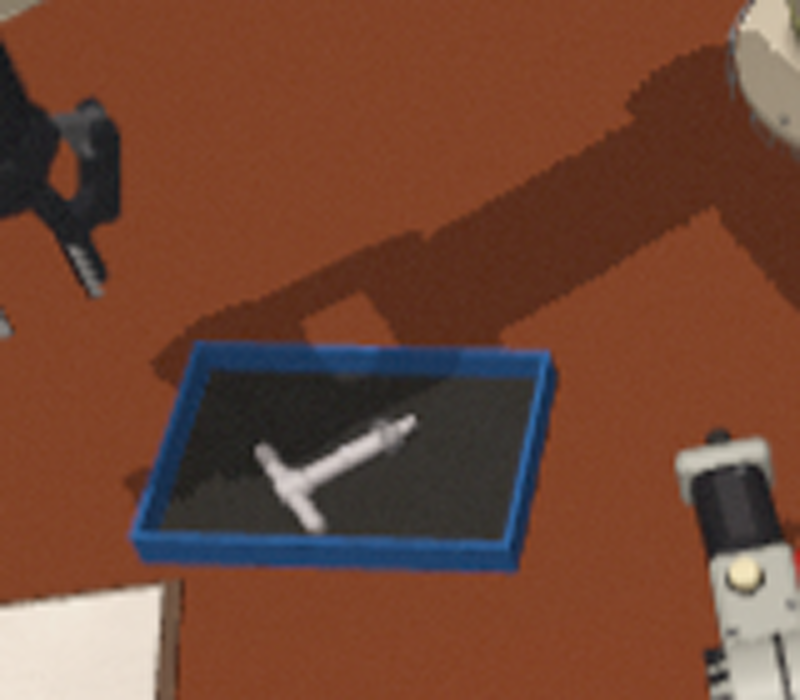

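View pics/w11c.png

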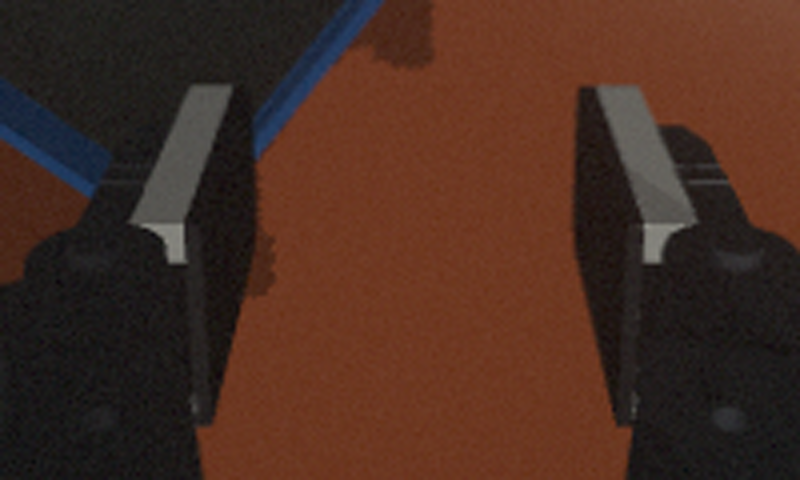

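View pics/w10c.png

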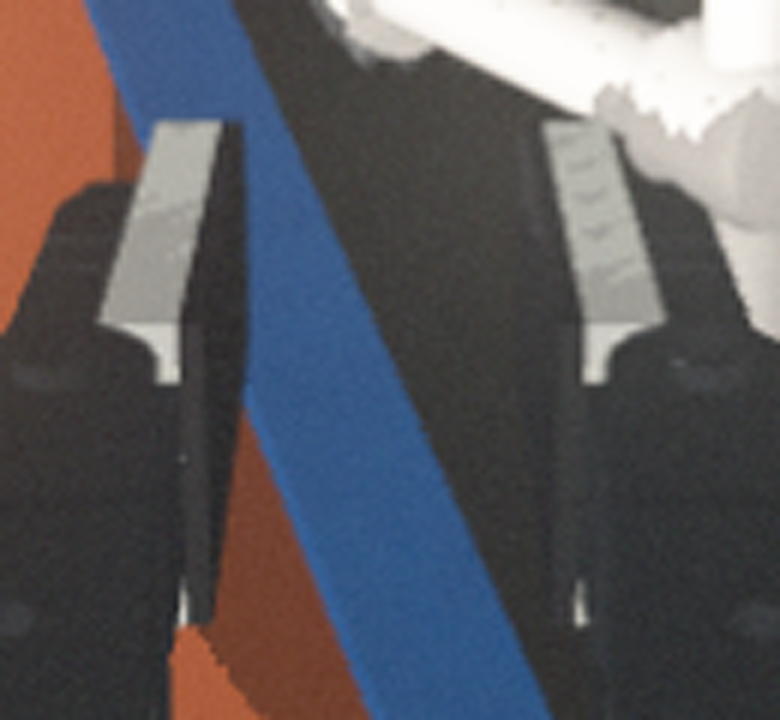

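View pics/w2e.png

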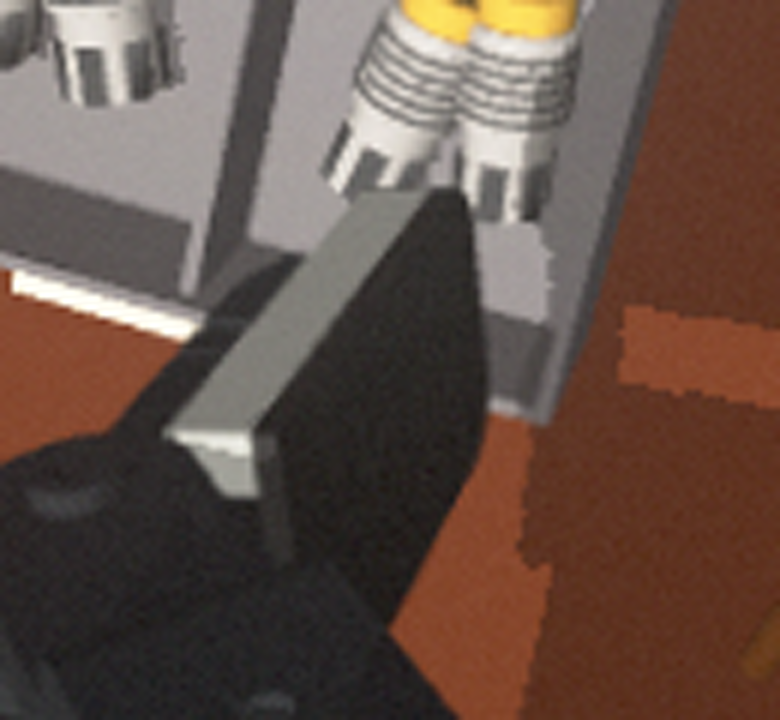

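```bash
cat > d.py <<'E'
from h import *
hub=np.array([547.4,185.6]); btn=np.array([531.2,-63.4])
v=btn-hub; rot=np.arctan2(-v[1],-v[0])-np.arctan2(241,68)
c,s=np.cos(rot),np.sin(rot); Rd=np.array([[c,-s,0],[s,c,0],[0,0,1]])
mid=(hub+btn)/2; O=np.append(mid-Rd[:2,:2]@np.array([-34,20.5]),0.)
W=lambda p:O+Rd@np.asarray(p,float)
th=np.radians(32); w=41.3
xh,yh,zh=Rd.T
tx=-(np.cos(th)*yh-np.sin(th)*zh); ty=-np.sin(th)*yh-np.cos(th)*zh; tz=xh
RT=np.c_[tx,ty,tz]
def tcp(pay,pbz,x=-69):  # A corner y (drill), B corner z
    pa=np.array([x,pay,pbz-w*np.sin(th)]); pb=np.array([x,pay-w*np.cos(th),pbz])
    return W((pa+pb)/2)+1.0*ty
E
python3 - <<'E'
from d import *
print(np.degrees(rot),O, np.linalg.det(RT))
print('trig',W((-68,-55,105)),'btn',W((-68,-100,128.5)),'grip hole',W((0,141,123)))
print('can',onz('scene',(143,281),0))
for a in((-45,180),(-45,131.5),(-67.5,131.5),(-67.5,121.5),(-60,121.5)): print(a,tcp(*a).round(1))
T=toolT(); G=tcp(-45,180); print('delta tool',(T[:3,:3].T@(G-T[:3,3])).round(1)); 
print('rotvec needed in tool',R.from_matrix(T[:3,:3].T@RT).as_rotvec())
# yaw then tilt
yaw=rot-np.arctan2(T[1,2],T[0,2]); print('wy',-yaw,'wz',-th)
# key check
T=np.load('pics/w11_T.npy')
for uv in((190,169),(160,170),(122,170)): print('key',onz('wrist',uv,14,T))
E
```

```text
12.034389245481346 [576.82699381  48.13949325   0.        ] 1.0
trig [521.78888551 -19.82966619 105.        ] btn [531.17132894 -63.84068475 128.5       ] grip hole [547.42867106 186.04068475 123.        ]
can [ 686.18782411 -211.4413559     0.        ]
(-45, 180) [522.5 -27.9 168.2]
(-45, 131.5) [522.5 -27.9 119.7]
(-67.5, 131.5) [527.2 -49.9 119.7]
(-67.5, 121.5) [527.2 -49.9 109.7]
(-60, 121.5) [525.6 -42.6 109.7]
delta tool [-263.8   52.5  299.6]
rotvec needed in tool [-0.11059859  0.38696106 -0.55294508]
wy 0.39726584649900754 wz -0.5585053606381855
key [ 384.57367957 -356.20143781   14.        ]
key [ 364.10699885 -328.58423359   14.        ]
key [ 339.10703109 -292.28275345   14.        ]
```

```bash
python3 -m crank '[[0,0,0,-15,0,17,0.517],[0,0,0,-29,0,33,0.517],[0,0,0,-29,0,33,0.517],[0,0,0,-29,0,33,0.517],[0,0,0,-29,0,33,0.517],[0,0,0,-29,0,33,0.517],[0,0,0,-29,0,33,0.517],[0,0,0,-29,0,33,0.517],[0,0,0,-29,0,33,0.517],[0,0,0,-17,0,18.6,0.517],[0,0.132,0,0,0,0,0.517],[0,0.132,0,0,0,0,0.517],[0,0.132,0,0,0,0,0.517],[0,0,-0.11,0,0,0,0.517],[0,0,-0.12,0,0,0,0.517],[0,0,-0.12,0,0,0,0.517],[0,0,-0.12,0,0,0,0.517],[0,0,-0.09,0,0,0,0.517],[0,0,0,0,0,0,0.517],[0,0,0,0,0,0,0.517]]'
python3 - <<'E'
from d import *
snap('wrist','w12');snap('scene','s12'); crop('s12',150,60,160,140,5,'s12c')
T=toolT(); s=robot.state();print(s['joints'].round(3),s['grip_width'])
for a in((-45,180),(-45,131.5)): print('delta tool',(T[:3,:3].T@(tcp(*a)-T[:3,3])).round(1)); 
print('rv',R.from_matrix(T[:3,:3].T@RT).as_rotvec())
E
```

```text
time_s: 17.7
eef_pos: [523.1, -27.9, 219.8]
ee_rot: [-1.643, 0.697, -1.459]
wrist_force: [-0.4, -0.6, 0.3]
grip_width: 41.5
[-0.026  0.348  1.504 -0.583  1.209  1.525] 41.0369728692389
delta tool [-28.3  43.8  -0.4]
delta tool [-54.   84.9  -0.5]
rv [-7.14289995e-05 -1.87053868e-04 -5.43694120e-05]
```

View pics/w12.png

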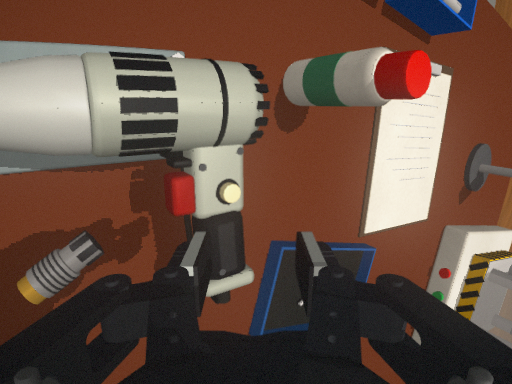

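View pics/s12c.png

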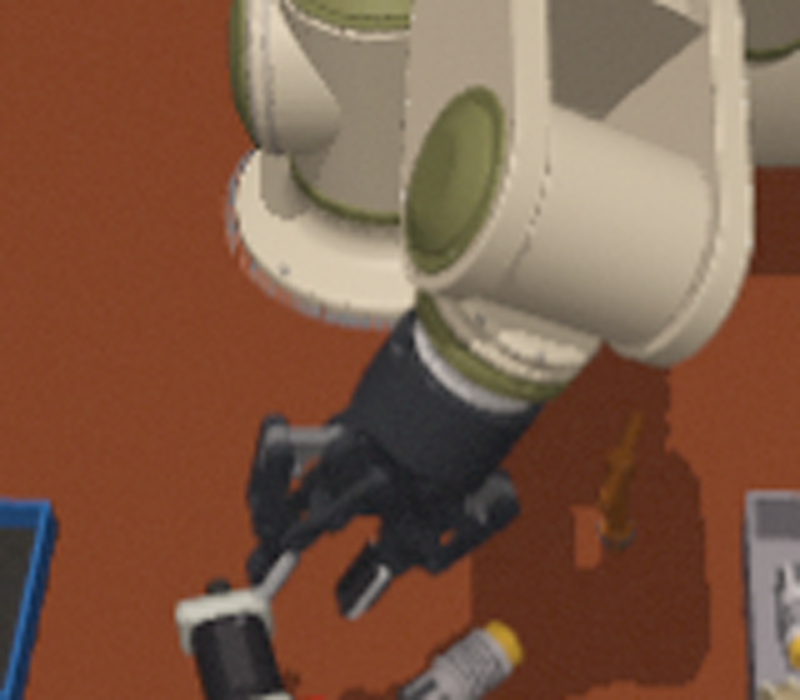

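Run:
```python
from d import *
T=np.load('pics/w12_T.npy')
P=[W((-68,-100,128.5)),W((-84,-55,117)),W((-52,-55,117)),W((-84,-55,93))]
print(proj('wrist',np.array(P),T).round(1)); crop('w12',150,140,120,100,6,'w12c')
```

```text
[[232.2 192.9]
 [173.4 218. ]
 [170.5 177. ]
 [164.2 209.5]]
```

View pics/w12c.png

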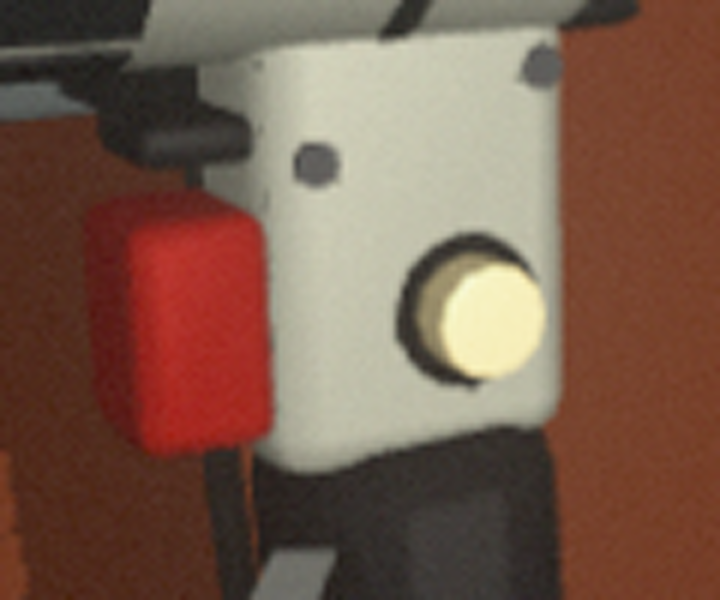

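```bash
python3 -m crank '[[0,0,0,-7,11,0,0.517],[0,0,0,-14,22,0,0.517],[0,0,0,-14,22,0,0.517],[0,0,0,-12.4,19.4,-0.5,0.517],[0,0,0,-6.6,10.5,0,0.517],[0,0,0,0,0,0,0.517],[0,0,0,0,0,0,0.517]]'
python3 - <<'E'
from d import *
snap('wrist','w13');snap('scene','s13'); crop('s13',150,100,160,140,5,'s13c')
T=toolT(); s=robot.state();print(s['grip_width'])
for a in((-45,131.5),(-67.5,131.5)): print('delta tool',(T[:3,:3].T@(tcp(*a)-T[:3,3])).round(1));
E
```

```text
time_s: 18.5
eef_pos: [522.3, -27.7, 120.1]
ee_rot: [-1.643, 0.694, -1.462]
wrist_force: [0.2, -0.0, 0.0]
grip_width: 41.1
41.1291390995276
delta tool [-0.2  0.9 -0.1]
delta tool [18.8 12.9 -0.1]
```

View pics/w13.png

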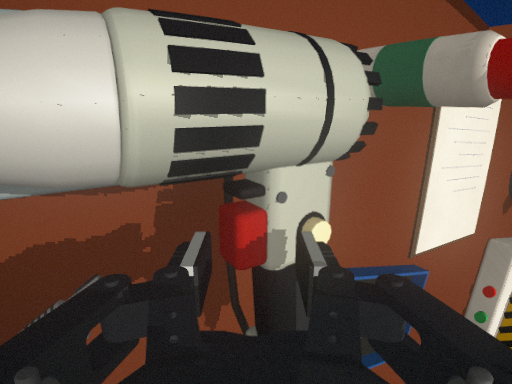

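View pics/s13c.png

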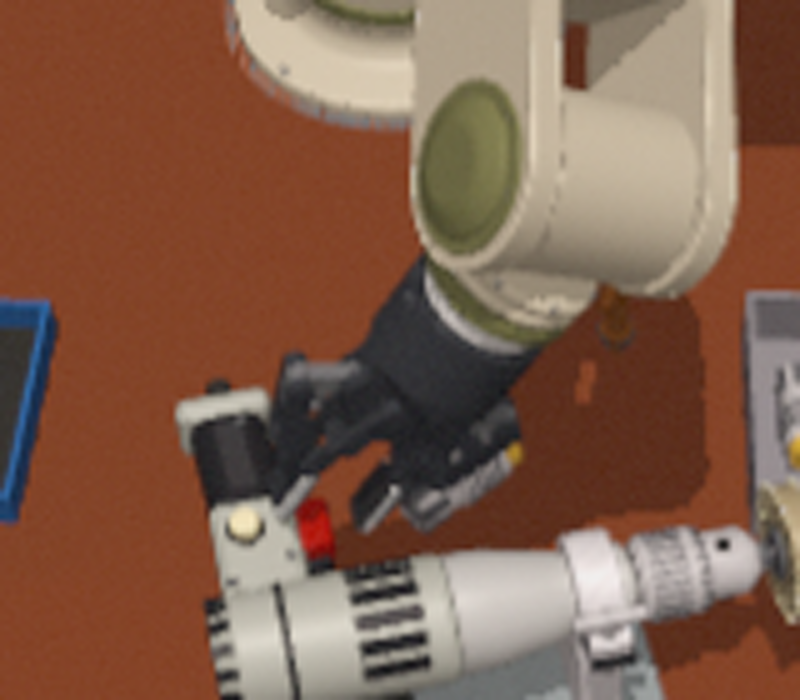

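```bash
python3 -m crank '[[0,0,0,4,2.5,0,0.517],[0,0,0,4,2.5,0,0.517],[0,0,0,2.5,1.6,0,0.517],[0,0,0,2.5,1.6,0,0.517],[0,0,0,0,0,0,0.517]]'; python3 -m crank '[[0,0,0,2,1.3,0,0.517],[0,0,0,2,1.3,0,0.517],[0,0,0,0,0,0,0.517]]'
python3 - <<'E'
from d import *
snap('wrist','w14')
T=toolT(); s=robot.state();print(s['grip_width'])
for a in((-67.5,131.5),(-67.5,121.5)): print('delta tool',(T[:3,:3].T@(tcp(*a)-T[:3,3])).round(1));
E
```

```text
time_s: 19.1
eef_pos: [525.4, -42.5, 119.9]
ee_rot: [-1.642, 0.694, -1.462]
wrist_force: [-1.1, 5.8, 3.7]
grip_width: 41.2
time_s: 19.4
eef_pos: [526.3, -46.8, 119.8]
ee_rot: [-1.642, 0.694, -1.462]
wrist_force: [-1.7, 8.1, 5.8]
grip_width: 41.4
41.33309328822128
delta tool [2.8 1.9 0.2]
delta tool [-2.5 10.4  0.2]
```

View pics/w14.png

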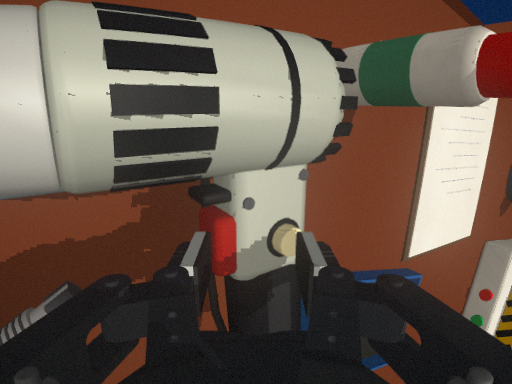

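```bash
python3 -m crank '[[0,0,0,1.5,0.9,0,0.517],[0,0,0,1.3,0.8,0,0.517],[0,0,0,0,0,0,0.517]]'; python3 -m crank '[[0,0,0,0.9,0.5,0,0.517],[0,0,0,0,0,0,0.517]]'; python3 -m crank '[[0,0,0,0.9,0.5,0,0.517],[0,0,0,0,0,0,0.517]]'
python3 - <<'E'
from d import *
T=toolT(); s=robot.state();print(s['grip_width'])
for a in((-67.5,131.5),(-67.5,121.5)): print('delta tool',(T[:3,:3].T@(tcp(*a)-T[:3,3])).round(1));
E
```

```text
time_s: 19.75
eef_pos: [526.9, -49.7, 119.8]
ee_rot: [-1.642, 0.694, -1.461]
wrist_force: [-2.4, 8.9, 6.7]
grip_width: 41.1
time_s: 19.95
eef_pos: [527.1, -50.6, 119.9]
ee_rot: [-1.642, 0.694, -1.461]
wrist_force: [-1.6, 8.9, 6.3]
grip_width: 41.6
time_s: 20.15
eef_pos: [527.2, -51.0, 119.8]
ee_rot: [-1.641, 0.695, -1.46]
wrist_force: [-3.2, 13.0, 5.8]
grip_width: 41.2
41.2333511060704
delta tool [-1.  -0.5  0.2]
delta tool [-6.3  8.   0.2]
```

```bash
python3 -m crank '[[0,0,0,0.4,0.3,0,0.517],[0,0,0,-0.8,1.27,0,0.517],[0,0,0,-0.8,1.27,0,0.517],[0,0,0,0,0,0,0.517]]'; python3 -m crank '[[0,0,0,-0.8,1.27,0,0.517],[0,0,0,-0.8,1.27,0,0.517],[0,0,0,0,0,0,0.517]]';python3 -m crank '[[0,0,0,-0.53,0.85,0,0.517],[0,0,0,-0.53,0.85,0,0.517],[0,0,0,0,0,0,0.517]]';  python3 - <<'E'
from d import *
snap('wrist','w15'); crop('w15',170,160,180,150,4.4,'w15c')
T=toolT(); s=robot.state();print(s['grip_width'])
for a in((-67.5,131.5),(-67.5,121.5)): print('delta tool',(T[:3,:3].T@(tcp(*a)-T[:3,3])).round(1)); 
E
```

```text
time_s: 20.55
eef_pos: [527.4, -51.1, 116.8]
ee_rot: [-1.64, 0.694, -1.46]
wrist_force: [-3.8, 15.5, 8.0]
grip_width: 41.3
time_s: 20.85
eef_pos: [527.6, -51.1, 113.9]
ee_rot: [-1.64, 0.694, -1.46]
wrist_force: [-3.4, 15.5, 7.5]
grip_width: 41.1
time_s: 21.15
eef_pos: [527.6, -51.1, 112.1]
ee_rot: [-1.64, 0.694, -1.461]
wrist_force: [-3.8, 15.3, 9.4]
grip_width: 42.0
41.23198921776204
delta tool [ 3.  -7.1 -0.1]
delta tool [-2.3  1.3 -0.2]
```

View pics/w15c.png

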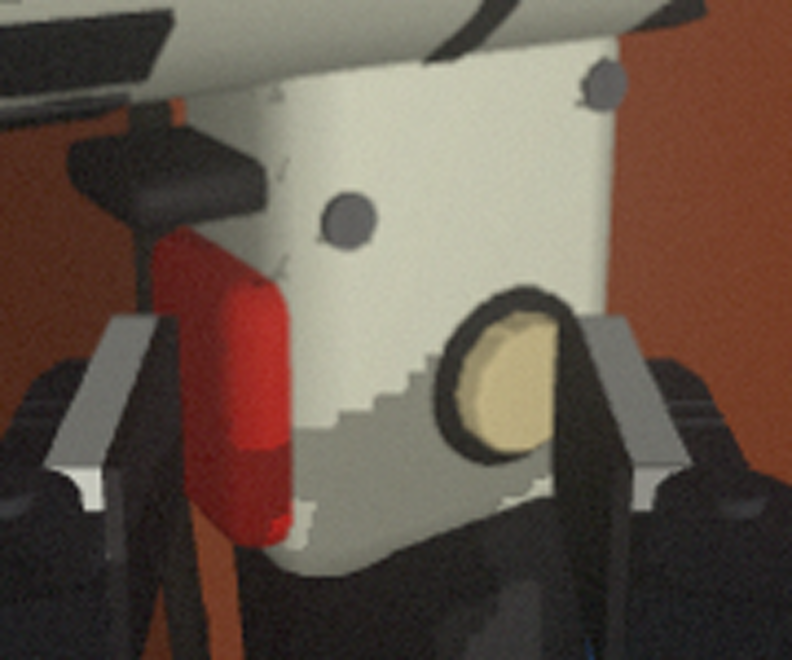

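```bash
for i in 1 2; do python3 -m crank '[[0,0,0,-0.53,0.85,0,0.517],[0,0,0,0,0,0,0.517]]' | grep -E "eef_pos|force"; done
python3 - <<'E'
from d import *
snap('wrist','w16'); crop('w16',170,160,180,150,4.4,'w16c')
E
```

```text
eef_pos: [527.6, -51.1, 111.1]
wrist_force: [-4.6, 16.4, 10.9]
eef_pos: [527.6, -51.1, 110.2]
wrist_force: [-3.7, 17.3, 11.6]
```

View pics/w16c.png

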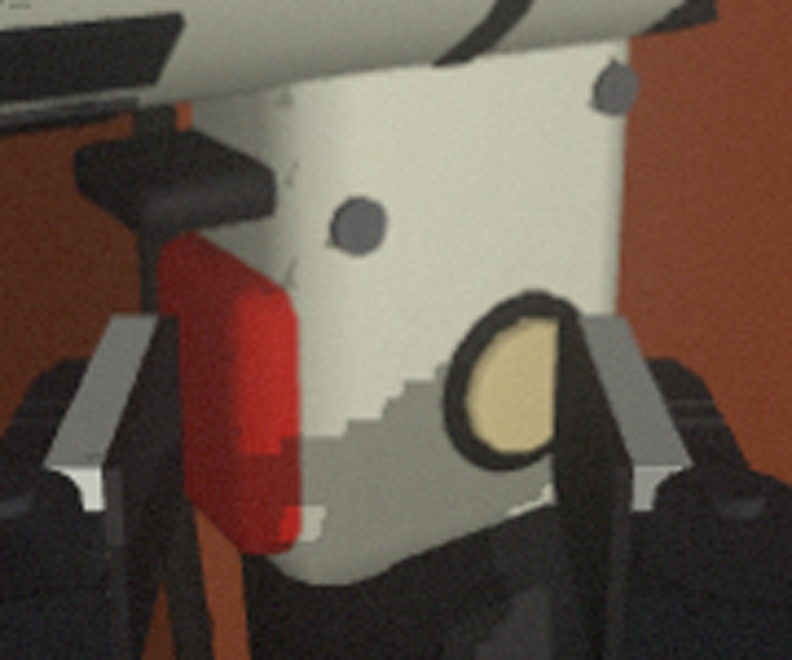

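```bash
for i in 1 2; do python3 -m crank '[[0,0,0,-0.53,0.85,0,0.517],[0,0,0,0,0,0,0.517]]' | grep -E "eef_pos|force"; done
```

```text
eef_pos: [527.6, -51.1, 109.3]
wrist_force: [-4.5, 16.9, 11.9]
eef_pos: [527.7, -51.1, 108.9]
wrist_force: [-6.4, 17.6, 16.3]
```

```bash
python3 -m crank '[[0,0,0,-0.3,0.5,0,0.517],[0,0,0,0,0,0,0.517]]'; for i in 1 2 3 4; do python3 -m crank '[[0,0,0,-0.85,-0.53,0,0.517],[0,0,0,-0.85,-0.53,0,0.517],[0,0,0,0,0,0,0.517]]' | grep -E "eef_pos|force"; done
python3 - <<'E'
from d import *
snap('wrist','w17'); crop('w17',170,160,180,150,4.4,'w17c')
E
```

```text
time_s: 22.25
eef_pos: [527.7, -51.1, 108.9]
ee_rot: [-1.64, 0.692, -1.463]
wrist_force: [-9.0, 20.1, 21.6]
grip_width: 41.4
eef_pos: [527.6, -50.8, 108.9]
wrist_force: [-3.8, 6.8, 17.3]
eef_pos: [527.4, -49.2, 108.9]
wrist_force: [-2.6, 4.2, 15.1]
eef_pos: [527.0, -47.4, 108.9]
wrist_force: [-4.2, 3.1, 13.5]
eef_pos: [526.7, -45.9, 108.9]
wrist_force: [-1.7, 0.1, 11.8]
```

View pics/w17c.png

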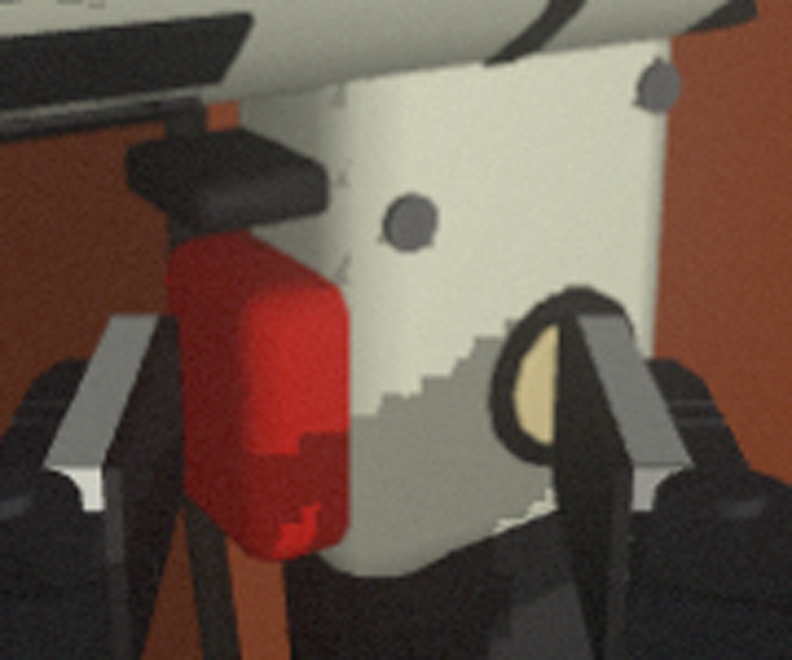

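```bash
python3 -m crank '[[0,0,0,-0.85,-0.53,0,0.517],[0,0,0,-0.42,-0.27,0,0.517],[0,0,0,0,0,0,0.517]]' | grep -E "eef_pos|force";  python3 - <<'E'
from d import *
snap('wrist','w18'); crop('w18',170,160,180,150,4.4,'w18c')
T=toolT(); p=np.load('pics/w18_T.npy')
for d in (12,7.5,5,0): print(d,proj('wrist',np.array([W((-84,-55-d,117)),W((-52,-55-d,117))]),T).round(1).tolist())
E
```

```text
eef_pos: [526.6, -44.9, 108.9]
wrist_force: [0.5, -5.1, 10.0]
12 [[238.6, 289.4], [237.5, 225.0]]
7.5 [[230.1, 292.3], [228.4, 227.1]]
5 [[225.2, 294.0], [223.2, 228.2]]
0 [[215.2, 297.3], [212.4, 230.6]]
```

View pics/w18c.png

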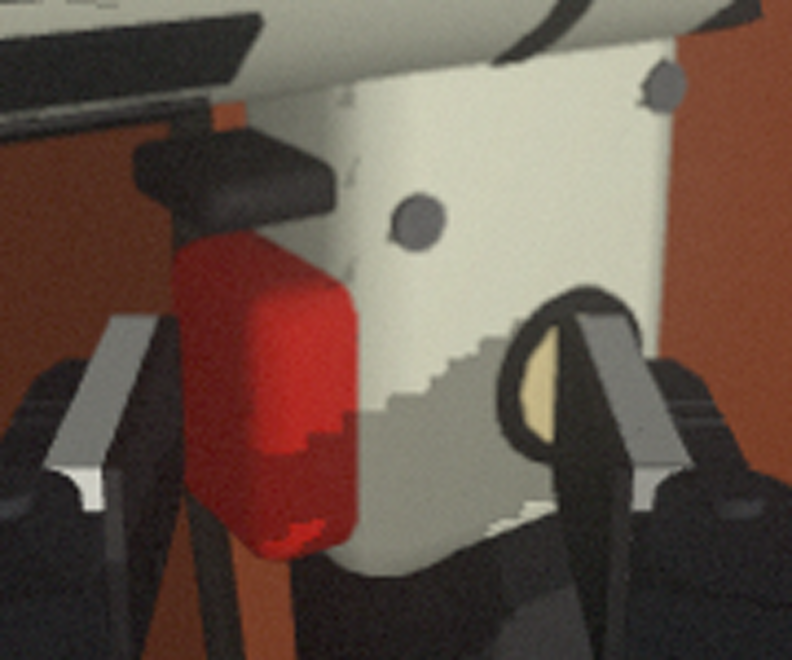

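```bash
python3 -m crank '[[0,0,0,0.1,-2,0,0.517],[0,0,0,0.3,-4,0,0.517],[0,0,0,0,-10,0,0.517],[0,0,0,0,-25,0,0.517],[0,0,0,5,-40,0,0.517],[0,0,0,5,-40,0,0.517],[0,0,0,0,0,0,0.517],[0,0,0,0,0,0,0.517]]';  python3 - <<'E'
from d import *
snap('wrist','w19'); crop('w19',130,110,160,130,5,'w19c')
T=np.load('pics/w19_T.npy')
for d in (12,7.5,5,0): print(d,proj('wrist',np.array([W((-84,-55-d,117)),W((-52,-55-d,117))]),T).round(1).tolist())
for d in (0,5.5): print(d,proj('wrist',np.array([W((-68,-100,128.5-d)),W((-68,-92,128.5-d)),W((-68,-108,128.5-d))]),T).round(1).tolist())
snap('scene','s19'); crop('s19',60,100,160,140,5,'s19c')
E
```

```text
time_s: 24.65
eef_pos: [513.6, 11.3, 215.5]
ee_rot: [-1.642, 0.693, -1.461]
wrist_force: [-0.7, -0.4, -0.8]
grip_width: 41.5
12 [[235.8, 207.4], [235.2, 169.6]]
7.5 [[231.0, 208.3], [230.3, 170.1]]
5 [[228.3, 208.8], [227.5, 170.5]]
0 [[222.9, 209.8], [221.9, 171.1]]
0 [[276.5, 186.5], [268.7, 187.7], [284.0, 185.3]]
5.5 [[272.7, 185.2], [264.9, 186.4], [280.2, 184.0]]
```

View pics/w19c.png

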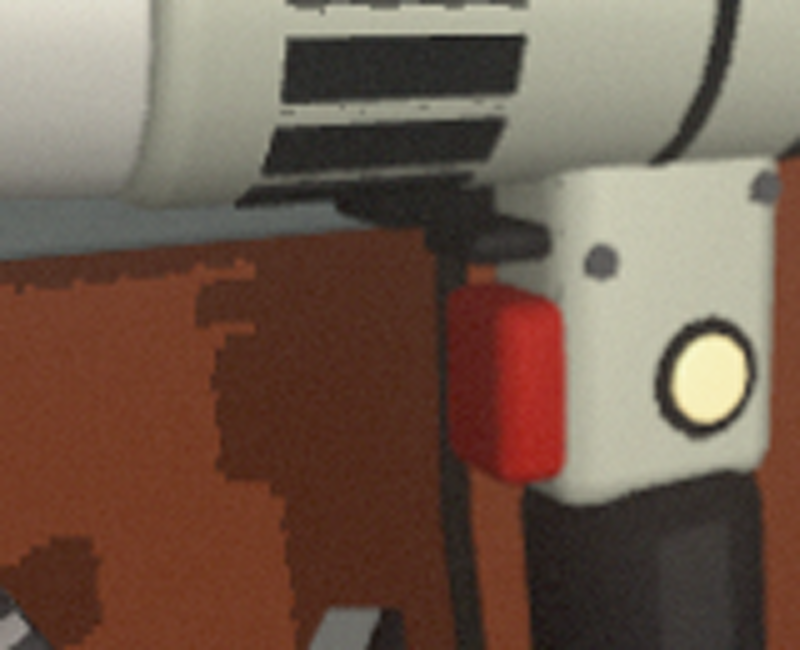

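View pics/s19c.png

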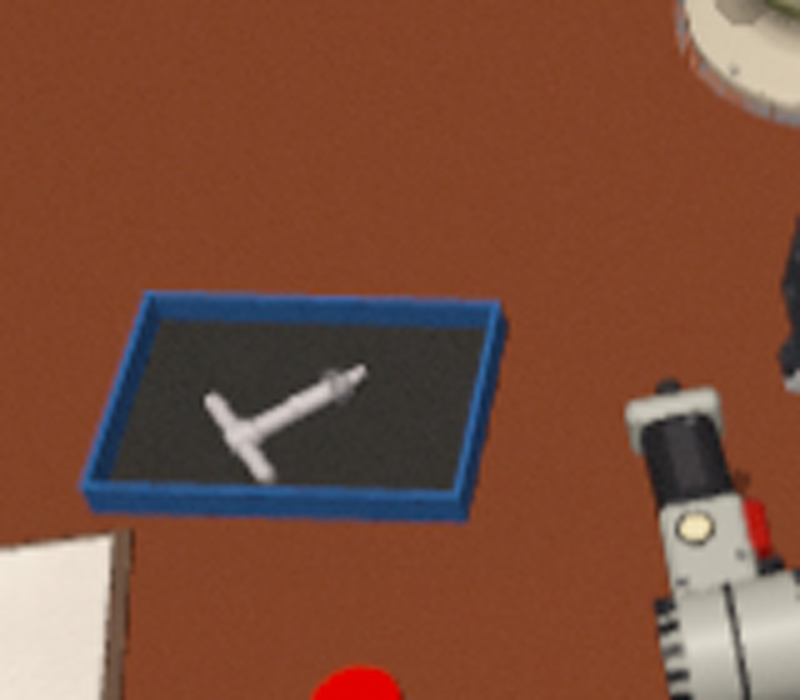

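View pics/s19.png

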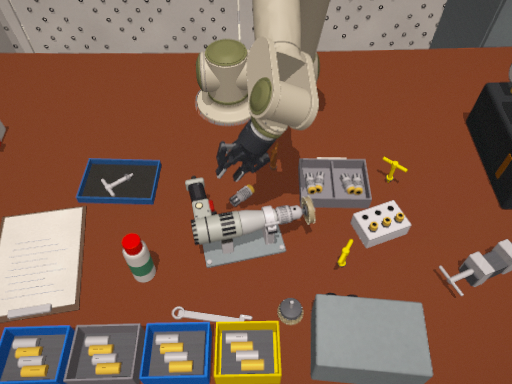

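View pics/w19.png

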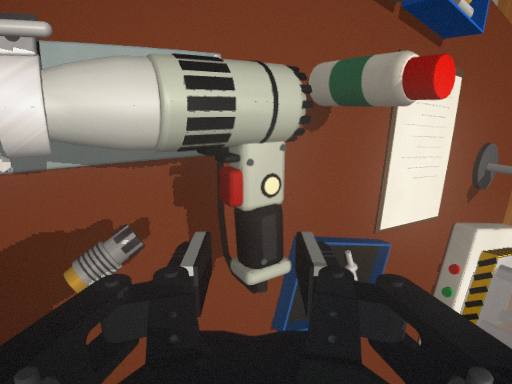

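The scene picture shows the key in the blue tray at about (118,183). The coupling (242,195), the can (140,258) and the manifold (380,223) are where they started. In the wrist view the trigger (232,186) is part way in and the button (272,186) is nearly flush. The gripper is clear of everything.

Run:
```python
from station import robot
print(robot.sign_off())
```

```text
the job is handed in; nothing more can be done
None
```

The job is handed in at about 25 s of the 54 s allowed. The sign-off gave no verdict, so the results below come from my own checks.

- **Key:** I gripped the chuck key by its cross bar and lifted it straight out of the chuck. I carried it to the blue tray, tilted it 60°, rested it on the mat and eased the fingers off. It lies flat with the middle of its shank at about (364, -328) mm, close to the tray's centre.
- **Drill:** With the gripper tilted 32°, one finger pulled the trigger home and the other fingertip pressed the lock-on button down to its stop. I then eased the trigger until the finger came free of it. The trigger was only squeezed after the key was in the tray.
- **Last checks:** The final wrist picture matches the trigger held about 7.5 mm in and the button caught about 5.5 mm in, agreeing with their projected positions to about 1 pixel. The wrist force is near zero and the gripper is clear. The coupling, spray can and manifold look unmoved in the scene picture.
- **What did not match:**
  - The grip width on the key read about 9 mm, the bar's thickness, not the 18 mm of the hub I aimed for. It held firmly all the same.
  - About 11 N came up on the wrist while I was letting go of the key, probably the gripper touching the tray. It is below the 40 N limit and was gone once I backed off.

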